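# Refill the woodcarver's stamp gallery in order

### The job

Slide the brass bolt of the stamp gallery fully open, draw the worn black stamp out through the mouth and stand it upright in the grey tray. Then slide the coloured stamps that are on the bench in through the mouth one after another, in order of number (red 1, yellow 2, green 3, blue 4, white 5), leaving each upright and centred at the station with its own colour and number of pips; where a colour is missing, its station stays empty. Finally slide the bolt fully shut, leaving the whetstone, wax tin and mallet where they are.

Things in the scene. Friction and masses are not known exactly. Their poses are not given: they have to be found in the camera images.
- rack: Wooden stamp gallery fixed to the bench, turned up to 0.25 rad; 100 mm deep (x), about 350 mm long (y). Origin at bench level under the middle of its lane. The lane runs straight along its y at x = 0, on the bare bench (no floor or step), from the open mouth at y = -0.151 to the closed end stop at y = +0.151. Stamps get in and out only by the mouth, sliding upright, handle above the cover.
- lane_entry (a point): Point on the bench on the lane's axis where the cover begins (rack y = -0.151). From here inwards the lane is 54 mm wide between rails and 22 mm high under a fixed plywood cover, top 28 mm above the bench, with a 24 mm slot for the necks; carry a stamp 2 to 4 mm off the bench, as dragging may wedge it. Outwards of it two guides, 20 mm high, flare open as far as rack y = -0.186.
- mouth (a point): Point on the bench on the lane's axis, 54 mm outside the end of the cover (rack y = -0.205): a stamp set down here stands clear of the cover and just outside the guides, and can be slid straight along the rack's +y into the lane.
- bolt (a joint): Brass cross bolt lying on the cover 15 mm in from the mouth (rack y = -0.136); 14 mm wide, occupying 30 to 38 mm above the bench. 0 = shut (crosses the slot and blocks the lane), 0.042 m = fully open (stop). It opens by sliding along the rack's -x; about 1.2 N of friction, stays where left.
- bolt_knob (a point): Middle of the bolt's upright round brass grip knob, 16 mm diameter x 30 mm high, standing from 48 to 78 mm above the bench; this point is 63 mm above the bench. It is at rack x = -0.034 when shut and -0.076 when open.
- worn_stamp: The worn-out stamp: black handle, dark steel die. At the start it stands in the lane somewhere between stations 2 and 4. Round, upright, 92 mm tall: die disc 44 mm diameter x 14 mm high at the foot, neck 14 mm diameter from 14 to 46 mm, straight round handle 26 mm diameter from 46 to 92 mm; 0.18 to 0.35 kg. Origin at the centre of its underside, z up along the handle.
- tray: Grey open tray standing on the bench, fixed, 130 x 130 x 28 mm outside, walls and floor 5 mm. Origin at bench level under its centre.
- whetstone: Bystander: two-layer whetstone 160 x 55 x 26 mm, lying flat. Origin under its centre.
- wax_tin: Bystander: steel wax tin 70 mm diameter, 50 mm high. Origin under its centre.
- mallet: Bystander: wooden carver's mallet lying down, 255 mm long overall, head 110 x 70 x 70 mm. Origin on the bench under the handle, handle along its x.
- station1 (a point): Station 1 of the lane (marked by 1 pip and a red disc): point on the bench on the lane's axis at rack y = +0.120, deepest, nearest the closed end.
- stamp_red: Stamp with red handle and brass die; belongs at station 1; may be absent. Starts upright on the open bench between robot and rack. Round, upright, 92 mm tall: die disc 44 mm diameter x 14 mm high at the foot, neck 14 mm diameter from 14 to 46 mm, straight round handle 26 mm diameter from 46 to 92 mm; 0.18 to 0.35 kg. Origin at the centre of its underside, z up along the handle.
- station2 (a point): Station 2 of the lane (marked by 2 pips and a yellow disc): point on the bench on the lane's axis at rack y = +0.066.
- stamp_yellow: Stamp with yellow handle and brass die; belongs at station 2; may be absent. Starts upright on the open bench between robot and rack. Round, upright, 92 mm tall: die disc 44 mm diameter x 14 mm high at the foot, neck 14 mm diameter from 14 to 46 mm, straight round handle 26 mm diameter from 46 to 92 mm; 0.18 to 0.35 kg. Origin at the centre of its underside, z up along the handle.
- station3 (a point): Station 3 of the lane (marked by 3 pips and a green disc): point on the bench on the lane's axis at rack y = +0.012.
- stamp_green: Stamp with green handle and brass die; belongs at station 3; may be absent. Starts upright on the open bench between robot and rack. Round, upright, 92 mm tall: die disc 44 mm diameter x 14 mm high at the foot, neck 14 mm diameter from 14 to 46 mm, straight round handle 26 mm diameter from 46 to 92 mm; 0.18 to 0.35 kg. Origin at the centre of its underside, z up along the handle.
- station4 (a point): Station 4 of the lane (marked by 4 pips and a blue disc): point on the bench on the lane's axis at rack y = -0.042.
- stamp_blue: Stamp with blue handle and brass die; belongs at station 4; may be absent. Starts upright on the open bench between robot and rack. Round, upright, 92 mm tall: die disc 44 mm diameter x 14 mm high at the foot, neck 14 mm diameter from 14 to 46 mm, straight round handle 26 mm diameter from 46 to 92 mm; 0.18 to 0.35 kg. Origin at the centre of its underside, z up along the handle.
- station5 (a point): Station 5 of the lane (marked by 5 pips and a white disc): point on the bench on the lane's axis at rack y = -0.096, nearest the mouth.
- stamp_white: Stamp with white handle and brass die; belongs at station 5; may be absent. Starts upright on the open bench between robot and rack. Round, upright, 92 mm tall: die disc 44 mm diameter x 14 mm high at the foot, neck 14 mm diameter from 14 to 46 mm, straight round handle 26 mm diameter from 46 to 92 mm; 0.18 to 0.35 kg. Origin at the centre of its underside, z up along the handle.
Things that resemble listed ones, but are neither listed nor needed, are in the scene too. What is shaped like the stamp_yellow but pink or turquoise is not meant. What is shaped like the stamp_green but turquoise is not meant.

How it is judged (in metres and radians):
On the way, in this order (a step that is already met when the one before it is completed fails the run):
1. the bolt is slid fully open (value of joint bolt above 0.037 m), for 0.2 s.
2. the worn stamp is out of the lane and stands in the tray (horizontal distance between worn_stamp and tray below 0.058 m and z of worn_stamp in the frame of tray below 0.012 m and angle between worn_stamp's own z axis and vertical below 0.15 rad), for 0.3 s.
3. the red stamp stands at station 1 (horizontal distance between stamp_red and station1 below 0.01 m and height (world z) of stamp_red below 0.006 m and angle between stamp_red's own z axis and vertical below 0.1 rad), for 0.3 s.
4. the yellow stamp stands at station 2 (horizontal distance between stamp_yellow and station2 below 0.01 m and height (world z) of stamp_yellow below 0.006 m and angle between stamp_yellow's own z axis and vertical below 0.1 rad), for 0.3 s.
5. the green stamp stands at station 3 (horizontal distance between stamp_green and station3 below 0.01 m and height (world z) of stamp_green below 0.006 m and angle between stamp_green's own z axis and vertical below 0.1 rad), for 0.3 s.
6. the blue stamp stands at station 4 (horizontal distance between stamp_blue and station4 below 0.01 m and height (world z) of stamp_blue below 0.006 m and angle between stamp_blue's own z axis and vertical below 0.1 rad), for 0.3 s.
7. the white stamp stands at station 5 (horizontal distance between stamp_white and station5 below 0.01 m and height (world z) of stamp_white below 0.006 m and angle between stamp_white's own z axis and vertical below 0.1 rad), for 0.3 s.
8. the bolt is shut (value of joint bolt below 0.006 m), for 0.2 s.
At the end, for the whole second after the job is handed in: Every coloured stamp that is present stands upright (within 0.1 rad) on the bench within 10 mm of its own station's point, the worn stamp stands upright (within 0.15 rad) on the tray's floor, all at rest, and the bolt is within 6 mm of fully shut (all of step 2 and all of step 3 and all of step 4 and all of step 5 and all of step 6 and all of step 7 and value of joint bolt below 0.006 m and linear speed of each of stamp_red, stamp_yellow, stamp_green, stamp_blue, stamp_white, worn_stamp below 0.02 m/s); the robot touches nothing.
It fails at once if the whetstone is pushed away from its place (distance of whetstone from where it was at the start of the episode above 0.04 m).
It fails at once if the wax_tin is pushed away from its place (distance of wax_tin from where it was at the start of the episode above 0.04 m).
It fails at once if the mallet is pushed away from its place (distance of mallet from where it was at the start of the episode above 0.04 m).
Of stamp_red, stamp_yellow, stamp_green, stamp_blue, stamp_white only 3 to 5 are there at a start; the rules pass over those that are not, and their reading is None.
At some moment in a run one of stamp_red, stamp_yellow, stamp_green, stamp_blue, stamp_white may be knocked a few centimetres aside while the robot is not near it.
It also fails if it takes over 210 s, if anything falls off the work surface, if the arm or the gripper's body presses on something with over 40 N, if the wrist force passes 120 N, or if a joint passes its speed limit or range.

### The arm

A 6-joint arm with a two-finger parallel gripper is mounted at the origin on the work surface. World frame = base frame: x ahead of the robot, y to its left, z up, the work surface at z = 0. Lengths are in mm, angles in degrees, forces in N, time in s.
With the tool pointing down it reaches from about 300 to 850 mm from the base axis. Payload 4.2 kg.
Tool frame: the origin (TCP) lies at the very end of the fingers, on their centre line; the grasp point (between the pads) lies 19 mm behind it (env.tcp_to_grasp is the distance from the TCP to the grasp point, in mm); z points along the fingers, x is the direction in which the jaws open and shut, and the axes are right-handed (so a half turn about z gives the same grasp; the last joint's range is limited). The gripper opens to 91 mm and grips with 3 to 60 N. Pads are 32 mm wide; open, the fingers measure 118 mm over their backs; the gripper's body (76 mm by 178 mm) begins 60 mm behind the grasp point.
Start: joints at [-68.526, 18.312, 89.639, -0, 72.044, -1.146], TCP at [221.163, -530.783, 213.976] pointing down, gripper open.
Joint ranges: [-177.97, 177.97], [-48.28, 115.42], [12.27, 149.76], [-77.06, 257.06], [2.81, 150.46], [-146.56, 146.56]. Speed limits (degrees/s): [147.25, 147.25, 180, 180, 180, 180].

### API

Orientations are given as [roll, pitch, yaw] about the fixed x, y, z axes, in that order (R = Rz(yaw) Ry(pitch) Rx(roll)).
In Python, from workcell import monitor, cams, env, search_frame gives the robot as it stands.
- The arm moves only by the tool apply_moves, never from a script. Its argument "plan" is a list of rows, each an object of numbers: "fingers": the finger opening in cm, from 0 to 9.12; "x", "y", "z": the shift along the tool's x, y, z in cm; "wx", "wy", "wz": the turn, a rotation vector about the tool's x, y, z in degrees. In form: [{"fingers": .., "x": .., "y": .., "z": .., "wx": .., "wy": .., "wz": ..}, ...]. A call has 1 to 8 rows; each row is the pose to reach, as a shift and turn from the pose measured when the call began, along the tool's axes at that moment; what a row does not reach only later rows make up. A row lasts 1/10 s, in which the tool goes at most 50 mm and 8.59 degrees, less where a joint would pass 70% of its speed; a pose out of reach is approached as far as the arm can. A call with a gripper value outside its range is refused whole. The fingers move at their own pace and stop on an object; "newtons" is the grip in N (left out, the last holds). Time passes only in rows, so rows that repeat a pose let the fingers close. It gives the time, the measured TCP pose, the force and the opening at its end, in the units of the state.
- monitor.state(): the state, without advancing time (a new reading comes with each control period).
- cams.grab_frame(name): name is "side" or "top" or "wrist"; returns the picture (400x640x3 uint8, red, green, blue); there is no depth.
- cams.camera_params(name): a dict with "fov_y" (degrees; the focal length in pixels is half the picture's height over the tangent of half this angle, whatever the lens; pixels are square), "cx", "cy" (the principal point, pixels), "k1" (the pictures are not rectified: a ray, as slopes to the right and down, at radius r is drawn at 1 + k1 r^2 times it, then the intrinsics apply), "T" (4x4, takes a point from camera to world coordinates); the wrist camera has in their place "tool_from_camera" (4x4, takes a point from camera to tool coordinates, whose origin is the TCP and whose axes are the tool frame's). Camera axes: x right, y down, z forward; pixel columns grow to the right and rows downward; lengths in mm; the calibration is good to about 2 mm. A picture is of the moment at which its call begins: read the wrist's pose just before it. camera_params takes no time and is no camera call.
- env.job_done(): hands the job in, once; it reports no verdict.
Trained networks look in the newest picture that a camera, given by its name, has taken for a name from the list of things; names that differ only in an ending like _2 or _b are one class to them, and where a whole thing is asked for, a point or a joint stands for the part that bears it (a point fixed in the world has none). Each returns a list of dicts, best first, with "score" (0 to 1); they miss things now and then, are a little off and sometimes report something else, mostly with a low value. They report only what shows in the picture. A call takes as long as a camera call. They do not tell look-alikes from the thing itself.
- search_frame(camera, label): "extent" ([centre column, centre row, width, height] in pixels, round what is visible of it).
The state is a dict: "time_s": time; "qpos": joint angles; "qvel": joint speeds; "effort": joint torques, N m; "ee_pos": TCP position; "ee_rot": TCP orientation; "force": force on the tool from outside, world axes, zero at the start; "torque": the same for the moment, N m; "gripper_width": finger opening in mm.
Only numpy, scipy, OpenCV 4.12 (cv2) and the standard library are available. Lean on these libraries where they do the work, as an engineer would, in place of code of your own. Each camera call takes 0.05 s, during which the arm holds its last target.

## Working session

There is one attempt and no reset: what is moved stays moved. The work goes in short steps, Python scripts to look and compute and a tool call to move; the robot and the scene stay as the last step left them, time stands still between calls to the robot, and variables do not carry over. Pictures are saved under pics/ and viewed, and the job is handed in when it is done.

Besides the shell and the picture viewer there is one more tool, called after "Emit:" as name(argument=value, ...) on one line, values as JSON. apply_moves: Moves the arm, as the interface text tells. Its arguments: {"type":"object","properties":{"plan":{"type":"array"},"newtons":{"type":"number"}},"required":["plan"]}

```bash
ls; mkdir -p pics
cat > h.py <<'E'
import numpy as np, cv2
from workcell import monitor, cams, env, search_frame
from scipy.spatial.transform import Rotation as R
def save(n,im): cv2.imwrite('pics/'+n+'.png',cv2.cvtColor(im,cv2.COLOR_RGB2BGR))
E
python3 - <<'E'
from h import *
s=monitor.state();print(s)
for c in ['top','side','wrist']:
    save(c+'0',cams.grab_frame(c)); p=cams.camera_params(c);print(c,p)
E
```

```text
pics
{'time_s': 0.0, 'qpos': array([-6.85263869e+01,  1.83543254e+01,  8.97053038e+01, -1.87196144e-03,
        7.20417214e+01, -1.14717099e+00]), 'qvel': array([ 0.01201081, -0.06857247,  0.10443782,  0.01483867, -0.06071661,
       -0.04868265]), 'effort': array([-1.75598416e-04, -4.12453616e+01, -2.31975782e+01,  7.26778270e-02,
        4.56120784e-02, -1.26299196e-04]), 'ee_pos': array([ 220.96555037, -530.3261887 ,  213.10081716]), 'ee_rot': array([-1.79999750e+02,  1.01365993e-01, -6.73786370e+01]), 'force': array([-0.7274011 ,  0.42380694,  0.08454507]), 'torque': array([-0.01440167,  0.04740169, -0.04191981]), 'gripper_width': 91.5888121508196}
top {'fov_y': 45.27812747695929, 'cx': 319.9533897903345, 'cy': 197.09187935613517, 'k1': -0.04454464631486127, 'T': array([[-2.22151445e-02, -9.82524601e-01,  1.84802315e-01,
         2.71756852e+02],
       [-9.99447472e-01,  1.72544705e-02, -2.84083471e-02,
         3.48232548e+00],
       [ 2.47232338e-02, -1.85331302e-01, -9.82365039e-01,
         1.26490238e+03],
       [ 0.00000000e+00,  0.00000000e+00,  0.00000000e+00,
        
[... 257 characters left out ...]
615e-01,  6.87084782e-01,
        -9.49159745e+02],
       [ 2.09073836e-02, -7.29289523e-01, -6.83885716e-01,
         1.01378408e+03],
       [ 0.00000000e+00,  0.00000000e+00,  0.00000000e+00,
         1.00000000e+00]])}
wrist {'fov_y': 71.78198893788175, 'cx': 317.2301615787059, 'cy': 194.16516780877015, 'k1': 0.0031697038080499055, 'tool_from_camera': array([[ 9.99999847e-01, -5.15688172e-04,  2.02062284e-04,
        -1.07948993e+00],
       [ 4.53871919e-04,  9.72076639e-01,  2.34663167e-01,
        -6.54636434e+01],
       [-3.17433046e-04, -2.34663040e-01,  9.72076724e-01,
        -1.70128575e+02],
       [ 0.00000000e+00,  0.00000000e+00,  0.00000000e+00,
         1.00000000e+00]])}
```

View pics/top0.png

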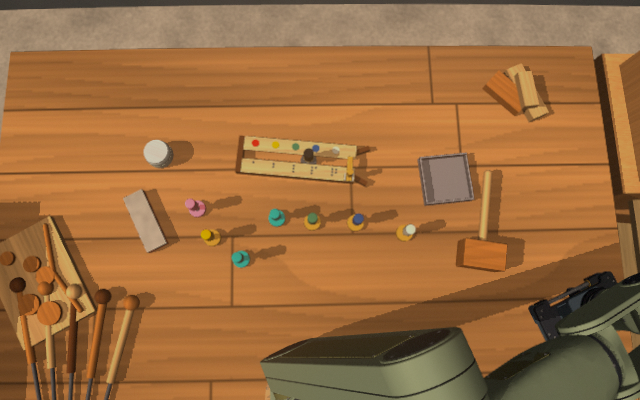

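View pics/side0.png

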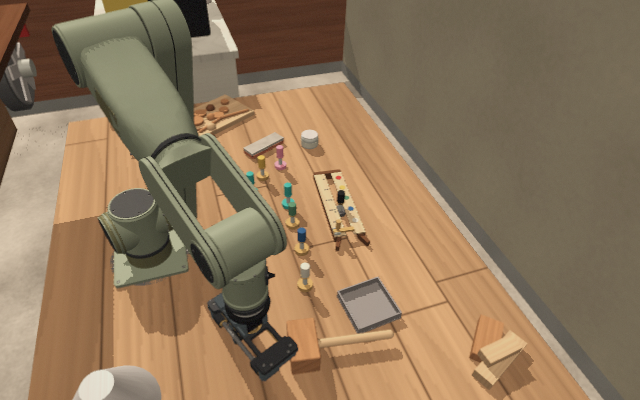

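Run:
```python
import cv2
im=cv2.imread('pics/top0.png')
a=cv2.resize(im[120:200,225:385],(800,400),interpolation=cv2.INTER_CUBIC)
b=cv2.resize(im[190:275,175:435],(800,262),interpolation=cv2.INTER_CUBIC)[:200+62]
cv2.imwrite('pics/c0.png',a);cv2.imwrite('pics/c1.png',b)
```

```text
(no output)
```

View pics/c0.png

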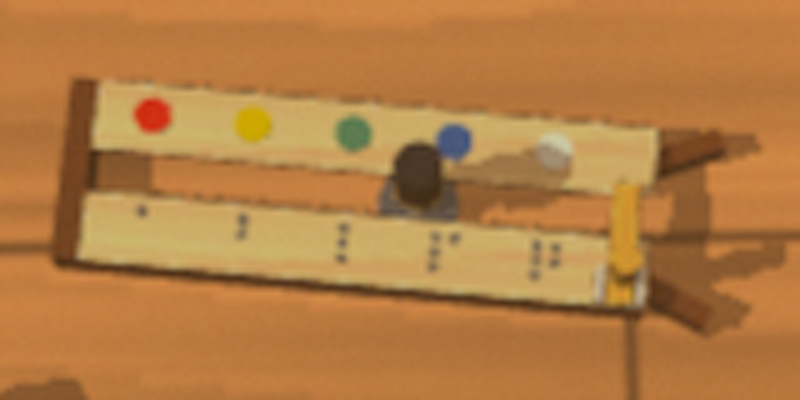

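View pics/c1.png

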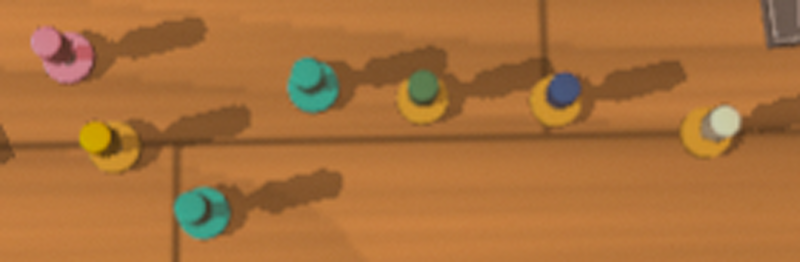

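```bash
cat >> h.py <<'E'
def cam(c,st=None):
    p=cams.camera_params(c)
    f=200/np.tan(np.radians(p['fov_y']/2))
    if c=='wrist':
        st=st or monitor.state()
        T=np.eye(4);T[:3,:3]=R.from_euler('xyz',st['ee_rot'],degrees=True).as_matrix();T[:3,3]=st['ee_pos']
        T=T@p['tool_from_camera']
    else: T=p['T']
    return dict(f=f,cx=p['cx'],cy=p['cy'],k1=p['k1'],T=T)
def ray(C,u,v):
    d=np.array([(u-C['cx'])/C['f'],(v-C['cy'])/C['f']]);s=d.copy()
    for _ in range(20): s=d/(1+C['k1']*(s@s))
    return C['T'][:3,:3]@np.array([s[0],s[1],1.])
def onz(C,u,v,z):
    d=ray(C,u,v);o=C['T'][:3,3];t=(z-o[2])/d[2];return o+t*d
def proj(C,P):
    q=(np.atleast_2d(P)-C['T'][:3,3])@C['T'][:3,:3]
    s=q[:,:2]/q[:,2:];s=s*(1+C['k1']*(s**2).sum(1,keepdims=True))
    return s*C['f']+[C['cx'],C['cy']]
def rel(pos,yaw,st=None):
    """shift (cm, tool axes) and rotvec(deg) to reach TCP pos pointing down with yaw"""
    st=st or monitor.state()
    R0=R.from_euler('xyz',st['ee_rot'],degrees=True);R1=R.from_euler('xyz',[180,0,yaw],degrees=True)
    d=R0.inv().apply(np.array(pos)-st['ee_pos'])/10; w=(R0.inv()*R1).as_rotvec(degrees=True)
    print('rel',np.round(d,2),'w',np.round(w,1)); return d,w
E
cat > a.py <<'E'
from h import *
C=cam('top')
o=[225,120]
for n,(a,b) in dict(fl=(95,80),nl=(80,262),fr=(657,128),nr=(640,305),red=(152,116),yel=(253,125),gre=(353,133),blu=(455,141),whi=(554,151)).items():
    print(n,onz(C,o[0]+a/5-.4,o[1]+b/5-.4,28).round(1))
print('knob',onz(C,225+625/5,120+252/5,78))
print('worn',onz(C,225+418/5,120+165/5,92))
for n,(u,v) in dict(y=(206.5,235),g=(312.5,217.5),b=(358.5,219),w=(410.5,229.5)).items(): print(n,onz(C,u,v,92).round(1))
for n,(u,v) in dict(y=(211.5,237.5),g=(312,221.5),b=(355.5,222),w=(404.7,232.7)).items(): print(n,'die',onz(C,u,v,14).round(1))
for u,v in [(419,158),(470,153),(475,200),(424,205)]: print('tray',onz(C,u,v,28).round(1))
E
python3 a.py
```

```text
fl [676. 169.  28.]
nl [575.6 176.1  28. ]
fr [ 644.6 -132.3   28. ]
nr [ 547.4 -119.7   28. ]
red [655.4 138.4  28. ]
yel [649.5  84.4  28. ]
gre [644.2  30.9  28. ]
blu [639.  -23.6  28. ]
whi [632.6 -76.5  28. ]
knob [ 562.96778681 -109.04476119   78.        ]
worn [606.544419    -4.19668978  92.        ]
y [403.  249.2  92. ]
g [441.5 -10.9  92. ]
b [ 435.6 -124.6   92. ]
w [ 406.9 -252.7   92. ]
y die [404.9 252.4  14. ]
g die [442.2 -10.3  14. ]
b die [ 438.6 -124.9   14. ]
w die [ 407.7 -253.9   14. ]
tray [ 606.6 -300.8   28. ]
tray [ 618.7 -441.2   28. ]
tray [ 489.3 -444.1   28. ]
tray [ 478.4 -306.3   28. ]
```

Run:
```python
from h import *
rel([614,58,190],-6)
```

```text
rel [-39.19 -58.91   2.38] w [ -0.    0.1 -61.4]
```

Emit:
apply_moves(plan=[{"x": -39.2, "y": -58.9, "z": 2.4, "wz": -61.4}, {"x": -39.2, "y": -58.9, "z": 2.4, "wz": -61.4}, {"x": -39.2, "y": -58.9, "z": 2.4, "wz": -61.4}, {"x": -39.2, "y": -58.9, "z": 2.4, "wz": -61.4}, {"x": -39.2, "y": -58.9, "z": 2.4, "wz": -61.4}, {"x": -39.2, "y": -58.9, "z": 2.4, "wz": -61.4}, {"x": -39.2, "y": -58.9, "z": 2.4, "wz": -61.4}, {"x": -39.2, "y": -58.9, "z": 2.4, "wz": -61.4}])

```text
$.plan[0]: bad value
```

Run:
```python
from h import *
rel([614,58,190],-6)
```

```text
rel [-39.19 -58.91   2.38] w [ -0.    0.1 -61.4]
```

Emit:
apply_moves(plan=[{"fingers": 9.1, "x": -39.2, "y": -58.9, "z": 2.4, "wx": 0, "wy": 0, "wz": -61.4}, {"fingers": 9.1, "x": -39.2, "y": -58.9, "z": 2.4, "wx": 0, "wy": 0, "wz": -61.4}, {"fingers": 9.1, "x": -39.2, "y": -58.9, "z": 2.4, "wx": 0, "wy": 0, "wz": -61.4}, {"fingers": 9.1, "x": -39.2, "y": -58.9, "z": 2.4, "wx": 0, "wy": 0, "wz": -61.4}, {"fingers": 9.1, "x": -39.2, "y": -58.9, "z": 2.4, "wx": 0, "wy": 0, "wz": -61.4}, {"fingers": 9.1, "x": -39.2, "y": -58.9, "z": 2.4, "wx": 0, "wy": 0, "wz": -61.4}, {"fingers": 9.1, "x": -39.2, "y": -58.9, "z": 2.4, "wx": 0, "wy": 0, "wz": -61.4}, {"fingers": 9.1, "x": -39.2, "y": -58.9, "z": 2.4, "wx": 0, "wy": 0, "wz": -61.4}])

```text
time_s: 0.95
ee_pos: [443.6, -196.3, 200.3]
ee_rot: [-179.9, 0.0, -5.8]
force: [1.3, -0.4, 0.3]
gripper_width: 90.9
```

Run:
```python
from h import *
rel([614,58,190],-6)
```

```text
rel [ 14.37 -27.03   1.05] w [-0.1  0.   0.2]
```

Emit:
apply_moves(plan=[{"fingers": 9.1, "x": 14.4, "y": -27, "z": 1, "wx": 0, "wy": 0, "wz": 0}, {"fingers": 9.1, "x": 14.4, "y": -27, "z": 1, "wx": 0, "wy": 0, "wz": 0}, {"fingers": 9.1, "x": 14.4, "y": -27, "z": 1, "wx": 0, "wy": 0, "wz": 0}, {"fingers": 9.1, "x": 14.4, "y": -27, "z": 1, "wx": 0, "wy": 0, "wz": 0}, {"fingers": 9.1, "x": 14.4, "y": -27, "z": 1, "wx": 0, "wy": 0, "wz": 0}, {"fingers": 9.1, "x": 14.4, "y": -27, "z": 1, "wx": 0, "wy": 0, "wz": 0}, {"fingers": 9.1, "x": 14.4, "y": -27, "z": 1, "wx": 0, "wy": 0, "wz": 0}, {"fingers": 9.1, "x": 14.4, "y": -27, "z": 1, "wx": 0, "wy": 0, "wz": 0}])

```text
time_s: 1.75
ee_pos: [614.4, 59.0, 189.5]
ee_rot: [-180.0, 0.1, -5.7]
force: [0.8, 0.4, 0.2]
gripper_width: 91.6
```

Run:
```python
from h import *
s=monitor.state();print(s['ee_pos'],s['ee_rot'],s['qpos'])
im=cams.grab_frame('wrist');save('w1',im)
import pickle;pickle.dump(cam('wrist',s),open('w1.pkl','wb'))
```

```text
[614.42910571  59.03914078 189.45305157] [-1.79968904e+02  1.19260625e-01 -5.65744314e+00] [4.39307676e+00 2.30569177e+01 8.59611193e+01 5.43642639e-02
 7.10939747e+01 1.00328870e+01]
```

View pics/w1.png

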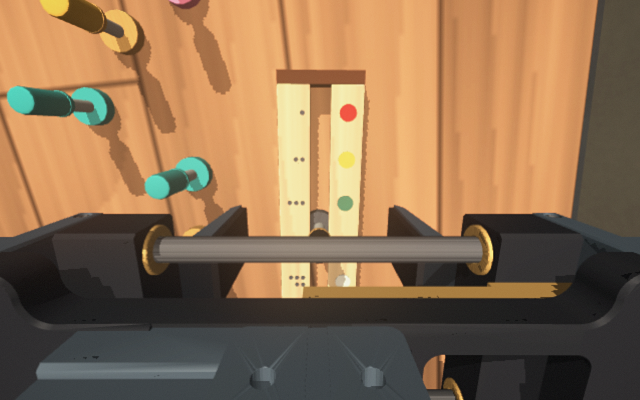

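Emit:
apply_moves(plan=[{"fingers": 9.1, "x": 0, "y": 5, "z": 0, "wx": 0, "wy": 0, "wz": 0}, {"fingers": 9.1, "x": 0, "y": 10, "z": 0, "wx": 0, "wy": 0, "wz": 0}, {"fingers": 9.1, "x": 0, "y": 15, "z": 0, "wx": 0, "wy": 0, "wz": 0}, {"fingers": 9.1, "x": 0, "y": 19, "z": 0, "wx": 0, "wy": 0, "wz": 0}, {"fingers": 9.1, "x": 0, "y": 19, "z": 0, "wx": 0, "wy": 0, "wz": 0}, {"fingers": 9.1, "x": 0, "y": 19, "z": 0, "wx": 0, "wy": 0, "wz": 0}])

```text
time_s: 2.4
ee_pos: [593.3, -133.3, 190.0]
ee_rot: [-180.0, 0.2, -6.0]
force: [-0.0, -0.2, -0.5]
gripper_width: 91.2
```

Run:
```python
from h import *
s=monitor.state();print(s['ee_pos'],s['ee_rot'])
im=cams.grab_frame('wrist');save('w2',im)
import pickle;pickle.dump(cam('wrist',s),open('w2.pkl','wb'))
save('w2c',cv2.resize(im[:240,190:450],None,fx=3,fy=2.5,interpolation=cv2.INTER_CUBIC))
```

```text
[ 593.28426691 -133.27739778  189.99430935] [-1.79975651e+02  1.54080352e-01 -5.98188795e+00]
```

View pics/w2c.png

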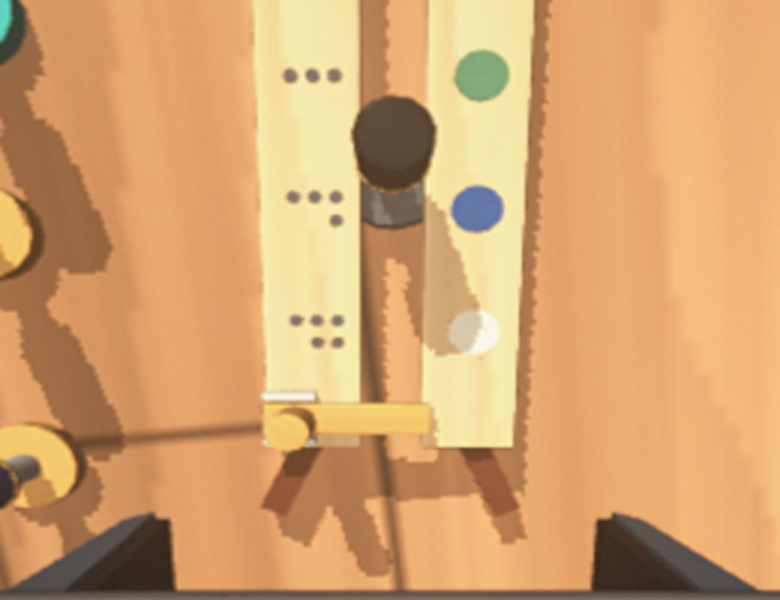

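```bash
cat > fit.py <<'E'
from h import *
import pickle
from scipy.optimize import least_squares
C1=pickle.load(open('w1.pkl','rb'));C2=pickle.load(open('w2.pkl','rb'))
f=lambda a,b:(190+a/3-.33,b/2.5-.3)
O=[] # cam, pix, rack xy (None=disc)
d={1:120,2:66,3:12,4:-42,5:-96}
for n,p in {3:(482,76),4:(477,209),5:(473,332)}.items(): O.append((C2,f(*p),('d',d[n])))
for p,x in [((268,447),-50),((513,446),50),((360,447),-12),((423,447),12)]: O.append((C2,f(*p),(x,-151)))
for n,p in {1:(348,113),2:(346,160),3:(345,203)}.items(): O.append((C1,p,('d',d[n])))
for p,x in [((278,84),-50),((365,84),50)]: O.append((C1,p,(x,151)))
T=cam('top')
for n,(a,b) in {1:(152,116),2:(253,125),3:(353,133),4:(455,141),5:(554,151)}.items(): O.append((T,(225+a/5-.4,120+b/5-.4),('d',d[n])))
def pt(q,l,z=28):
    th=q[2];X=np.array([np.cos(th),np.sin(th)]);Y=np.array([-np.sin(th),np.cos(th)])
    x=q[3] if l[0]=='d' else l[0]
    return np.r_[q[:2]+x*X+l[1]*Y,z]
def res(q,O):
    return np.concatenate([proj(C,pt(q,l))[0]-p for C,p,l in O])
for nm,OO in [('wrist',O[:12]),('w2',O[:7]),('top',O[12:]+[])]:
    q=least_squares(res,[611,23,-.105,32],args=(OO,),loss='soft_l1').x
    if nm=='top': q[3]=q0[3];q=np.r_[least_squares(lambda a:res(np.r_[a,q0[3]],OO),q[:3]).x,q0[3]]
    if nm=='wrist': q0=q
    print(nm,q.round(2),np.degrees(q[2]).round(2)); print(res(q,OO).reshape(-1,2).round(1).tolist())
for n,p,z in [('worn',(394,130),92),('knob',(290,431),78)]:
    w=onz(C2,*f(*p),z);th=q0[2];e=w[:2]-q0[:2];print(n,w.round(1),'rack',(e@[np.cos(th),np.sin(th)]).round(1),(e@[-np.sin(th),np.cos(th)]).round(1))
E
python3 fit.py
```

```text
wrist [ 6.1269e+02  2.2310e+01 -1.1000e-01  3.1440e+01] -6.24
[[-0.2, -0.0], [-0.0, 0.1], [-0.1, 0.1], [0.1, -0.0], [0.4, 0.7], [0.6, 0.1], [-0.8, 0.2], [0.0, -0.3], [0.4, -0.3], [-0.1, 0.1], [-1.3, -0.7], [0.5, 0.2]]
w2 [ 6.1227e+02  2.2490e+01 -1.1000e-01  3.1930e+01] -6.13
[[-0.1, -0.2], [0.1, -0.1], [0.1, -0.1], [-0.0, -0.1], [0.3, 0.5], [0.4, 0.0], [-0.9, 0.1]]
top [ 6.1162e+02  2.2030e+01 -1.0000e-01  3.1440e+01] -5.95
[[0.1, 0.0], [-0.0, -0.1], [0.1, 0.0], [-0.2, 0.2], [0.1, -0.1]]
worn [609.5  -2.5  92. ] rack -0.5 -25.0
knob [ 562.9 -108.2   78. ] rack -35.3 -135.2
```

```bash
cat >> h.py <<'E'
Q=np.array([612.3,22.3]);YAW=-6.15
def rk(x,y):
    th=np.radians(YAW);c,s=np.cos(th),np.sin(th)
    return np.array([Q[0]+x*c-y*s,Q[1]+x*s+y*c])
def inrk(p):
    th=np.radians(YAW);c,s=np.cos(th),np.sin(th);e=np.array(p)[:2]-Q
    return np.array([e@[c,s],e@[-s,c]])
def gorel(x,y,z): return rel(np.r_[rk(x,y),z],YAW)
E
python3 - <<'E'
from h import *
gorel(-34.5,-136,120)
gorel(-34.5,-136,46)
E
```

```text
rel [-3.22 -1.96  7.01] w [-0.   0.1  0.3]
rel [-3.2  -1.95 14.41] w [-0.   0.1  0.3]
```

Emit:
apply_moves(plan=[{"fingers": 9.1, "x": -3.2, "y": -1.95, "z": 4, "wx": 0, "wy": 0, "wz": 0.3}, {"fingers": 9.1, "x": -3.2, "y": -1.95, "z": 7, "wx": 0, "wy": 0, "wz": 0.3}, {"fingers": 9.1, "x": -3.2, "y": -1.95, "z": 10, "wx": 0, "wy": 0, "wz": 0.3}, {"fingers": 9.1, "x": -3.2, "y": -1.95, "z": 13, "wx": 0, "wy": 0, "wz": 0.3}, {"fingers": 9.1, "x": -3.2, "y": -1.95, "z": 14.4, "wx": 0, "wy": 0, "wz": 0.3}, {"fingers": 9.1, "x": -3.2, "y": -1.95, "z": 14.4, "wx": 0, "wy": 0, "wz": 0.3}, {"fingers": 4, "x": -3.2, "y": -1.95, "z": 14.4, "wx": 0, "wy": 0, "wz": 0.3}, {"fingers": 4, "x": -3.2, "y": -1.95, "z": 14.4, "wx": 0, "wy": 0, "wz": 0.3}], newtons=10)

```text
time_s: 3.25
ee_pos: [564.4, -108.9, 47.4]
ee_rot: [-180.0, 0.0, -6.1]
force: [-0.4, 0.5, -0.2]
gripper_width: 77.7
```

Run:
```python
from h import *
gorel(-34.5,-136,46)
```

```text
rel [-0.1   0.04  0.14] w [-0.  0.  0.]
```

Emit:
apply_moves(plan=[{"fingers": 1, "x": -0.1, "y": 0, "z": 0.1, "wx": 0, "wy": 0, "wz": 0}, {"fingers": 1, "x": -0.1, "y": 0, "z": 0.1, "wx": 0, "wy": 0, "wz": 0}, {"fingers": 1, "x": -0.1, "y": 0, "z": 0.1, "wx": 0, "wy": 0, "wz": 0}, {"fingers": 1, "x": -0.1, "y": 0, "z": 0.1, "wx": 0, "wy": 0, "wz": 0}, {"fingers": 1, "x": -0.1, "y": 0, "z": 0.1, "wx": 0, "wy": 0, "wz": 0}, {"fingers": 1, "x": -0.1, "y": 0, "z": 0.1, "wx": 0, "wy": 0, "wz": 0}], newtons=15)

```text
time_s: 3.85
ee_pos: [563.4, -108.9, 46.4]
ee_rot: [-180.0, 0.0, -6.1]
force: [0.7, -0.3, -0.7]
gripper_width: 29.9
```

Emit:
apply_moves(plan=[{"fingers": 1, "x": 0, "y": 0, "z": 0, "wx": 0, "wy": 0, "wz": 0}, {"fingers": 1, "x": 0, "y": 0, "z": 0, "wx": 0, "wy": 0, "wz": 0}, {"fingers": 1, "x": 0, "y": 0, "z": 0, "wx": 0, "wy": 0, "wz": 0}, {"fingers": 1, "x": 0, "y": 0, "z": 0, "wx": 0, "wy": 0, "wz": 0}])

```text
time_s: 4.25
ee_pos: [563.2, -108.9, 46.3]
ee_rot: [-180.0, 0.0, -6.1]
force: [-1.0, 0.1, 0.5]
gripper_width: 15.7
```

Knob gripped (15.7 mm). Slide open.

Emit:
apply_moves(plan=[{"fingers": 1, "x": -0.7, "y": 0, "z": 0, "wx": 0, "wy": 0, "wz": 0}, {"fingers": 1, "x": -1.4, "y": 0, "z": 0, "wx": 0, "wy": 0, "wz": 0}, {"fingers": 1, "x": -2.1, "y": 0, "z": 0, "wx": 0, "wy": 0, "wz": 0}, {"fingers": 1, "x": -2.8, "y": 0, "z": 0, "wx": 0, "wy": 0, "wz": 0}, {"fingers": 1, "x": -3.5, "y": 0, "z": 0, "wx": 0, "wy": 0, "wz": 0}, {"fingers": 1, "x": -4.1, "y": 0, "z": 0, "wx": 0, "wy": 0, "wz": 0}, {"fingers": 1, "x": -4.2, "y": 0, "z": 0, "wx": 0, "wy": 0, "wz": 0}, {"fingers": 1, "x": -4.2, "y": 0, "z": 0, "wx": 0, "wy": 0, "wz": 0}])

```text
time_s: 5.05
ee_pos: [522.6, -104.5, 46.4]
ee_rot: [-180.0, -0.2, -6.1]
force: [5.2, -1.2, -4.8]
gripper_width: 15.6
```

Run:
```python
from h import *
s=monitor.state();print(s['time_s'],s['force'],s['gripper_width'],inrk(s['ee_pos']))
```

```text
5.05 [ 5.22064917 -1.22308311 -4.8413744 ] 15.560209500843516 [ -75.63600521 -135.71312239]
```

Emit:
apply_moves(plan=[{"fingers": 1, "x": -0.2, "y": 0, "z": 0, "wx": 0, "wy": 0, "wz": 0}, {"fingers": 1, "x": -0.3, "y": 0, "z": 0, "wx": 0, "wy": 0, "wz": 0}, {"fingers": 1, "x": -0.3, "y": 0, "z": 0, "wx": 0, "wy": 0, "wz": 0}])

```text
time_s: 5.35
ee_pos: [522.6, -104.5, 46.4]
ee_rot: [-180.0, -0.6, -6.2]
force: [8.3, -0.3, -8.7]
gripper_width: 15.5
```

Emit:
apply_moves(plan=[{"fingers": 5, "x": 0.3, "y": 0, "z": 0, "wx": 0, "wy": 0.6, "wz": 0}, {"fingers": 5, "x": 0.3, "y": 0, "z": 0, "wx": 0, "wy": 0.6, "wz": 0}, {"fingers": 5, "x": 0.1, "y": 0, "z": 0, "wx": 0, "wy": 0.6, "wz": 0}, {"fingers": 7, "x": 0, "y": 0, "z": -3, "wx": 0, "wy": 0.6, "wz": 0}, {"fingers": 9, "x": 0, "y": 0, "z": -7, "wx": 0, "wy": 0.6, "wz": 0}, {"fingers": 9, "x": 0, "y": 0, "z": -9, "wx": 0, "wy": 0.6, "wz": 0}, {"fingers": 9, "x": 0, "y": 0, "z": -9, "wx": 0, "wy": 0.6, "wz": 0}])

```text
time_s: 6.05
ee_pos: [523.2, -104.9, 139.6]
ee_rot: [180.0, -1.5, -6.2]
force: [-0.2, 1.2, 0.1]
gripper_width: 68.5
```

Run:
```python
from h import *
gorel(-0.3,-25,52)
save('t2',cams.grab_frame('top')[100:280,150:470])
```

```text
rel [  7.23 -11.1    8.95] w [ 0.  -1.5 -0. ]
```

View pics/t2.png

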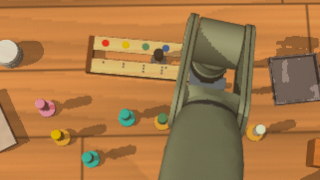

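Emit:
apply_moves(plan=[{"fingers": 9, "x": 2.4, "y": -3.7, "z": 0, "wx": 0, "wy": -1.5, "wz": 0}, {"fingers": 9, "x": 4.8, "y": -7.4, "z": 0, "wx": 0, "wy": -1.5, "wz": 0}, {"fingers": 9, "x": 7.2, "y": -11.1, "z": 0, "wx": 0, "wy": -1.5, "wz": 0}, {"fingers": 9, "x": 7.2, "y": -11.1, "z": 0, "wx": 0, "wy": -1.5, "wz": 0}, {"fingers": 9, "x": 7.2, "y": -11.1, "z": 3, "wx": 0, "wy": -1.5, "wz": 0}, {"fingers": 9, "x": 7.2, "y": -11.1, "z": 6, "wx": 0, "wy": -1.5, "wz": 0}, {"fingers": 9, "x": 7.2, "y": -11.1, "z": 8.9, "wx": 0, "wy": -1.5, "wz": 0}, {"fingers": 9, "x": 7.2, "y": -11.1, "z": 8.9, "wx": 0, "wy": -1.5, "wz": 0}])

```text
time_s: 6.9
ee_pos: [602.3, -2.6, 44.9]
ee_rot: [179.9, 0.9, -6.2]
force: [-0.1, 0.8, -0.0]
gripper_width: 89.7
```

Run:
```python
from h import *
gorel(-0.3,-25,52)
```

```text
rel [ 0.68 -0.08 -0.72] w [ 0.1  0.9 -0. ]
```

Emit:
apply_moves(plan=[{"fingers": 9, "x": 0.7, "y": -0.1, "z": -0.7, "wx": 0, "wy": 0.9, "wz": 0}, {"fingers": 9, "x": 0.7, "y": -0.1, "z": -0.7, "wx": 0, "wy": 0.9, "wz": 0}, {"fingers": 9, "x": 0.7, "y": -0.1, "z": -0.7, "wx": 0, "wy": 0.9, "wz": 0}])

```text
time_s: 7.2
ee_pos: [610.5, -2.5, 53.4]
ee_rot: [179.9, -0.2, -6.2]
force: [1.1, 0.4, 0.3]
gripper_width: 89.9
```

Run:
```python
from h import *
gorel(-0.3,-25,52)
```

```text
rel [-0.12  0.01  0.14] w [ 0.1 -0.2 -0. ]
```

Emit:
apply_moves(plan=[{"fingers": 2, "x": -0.12, "y": 0, "z": 0.14, "wx": 0, "wy": -0.2, "wz": 0}, {"fingers": 2, "x": -0.12, "y": 0, "z": 0.14, "wx": 0, "wy": -0.2, "wz": 0}, {"fingers": 2, "x": -0.12, "y": 0, "z": 0.14, "wx": 0, "wy": -0.2, "wz": 0}, {"fingers": 2, "x": -0.12, "y": 0, "z": 0.14, "wx": 0, "wy": -0.2, "wz": 0}, {"fingers": 2, "x": -0.12, "y": 0, "z": 0.14, "wx": 0, "wy": -0.2, "wz": 0}, {"fingers": 2, "x": -0.12, "y": 0, "z": 0.14, "wx": 0, "wy": -0.2, "wz": 0}, {"fingers": 2, "x": -0.12, "y": 0, "z": 0.14, "wx": 0, "wy": -0.2, "wz": 0}, {"fingers": 2, "x": -0.12, "y": 0, "z": 0.14, "wx": 0, "wy": -0.2, "wz": 0}], newtons=20)

```text
time_s: 8.0
ee_pos: [609.3, -2.4, 52.0]
ee_rot: [179.9, 0.0, -6.2]
force: [0.2, 0.4, 0.2]
gripper_width: 28.8
```

Run:
```python
from h import *
s=monitor.state();print(s['gripper_width'],inrk(s['ee_pos']),s['ee_rot'],s['force'])
gorel(0,-25,55)
gorel(0,-230,55)
```

```text
28.82898848322524 [ -0.31614331 -24.88186829] [ 1.79928681e+02  4.84180830e-02 -6.18388106e+00] [0.24266483 0.36679975 0.17504283]
rel [ 0.03  0.01 -0.3 ] w [ 0.1  0.  -0. ]
rel [ 0.04 20.51 -0.28] w [ 0.1  0.  -0. ]
```

Emit:
apply_moves(plan=[{"fingers": 2, "x": 0, "y": 0, "z": 0, "wx": 0, "wy": 0, "wz": 0}, {"fingers": 2, "x": 0, "y": 0, "z": 0, "wx": 0, "wy": 0, "wz": 0}, {"fingers": 2, "x": 0, "y": 0, "z": 0, "wx": 0, "wy": 0, "wz": 0}, {"fingers": 2, "x": 0, "y": 0, "z": -0.3, "wx": 0, "wy": 0, "wz": 0}, {"fingers": 2, "x": 0, "y": 0, "z": -0.3, "wx": 0, "wy": 0, "wz": 0}, {"fingers": 2, "x": 0, "y": 0, "z": -0.3, "wx": 0, "wy": 0, "wz": 0}], newtons=25)

```text
time_s: 8.6
ee_pos: [608.9, -2.4, 54.7]
ee_rot: [179.9, 0.1, -6.2]
force: [-0.5, -0.6, -2.3]
gripper_width: 25.8
```

Run:
```python
from h import *
s=monitor.state();print(s['gripper_width'],inrk(s['ee_pos']),s['ee_rot'],s['force'])
gorel(0,-235,55)
```

```text
25.76005354833329 [ -0.69586451 -24.88155349] [ 1.79925657e+02  9.83699753e-02 -6.18282648e+00] [-0.51701248 -0.55341833 -2.28443984]
rel [ 0.08 21.01 -0.  ] w [ 0.1  0.1 -0. ]
```

Emit:
apply_moves(plan=[{"fingers": 2, "x": 0.07, "y": 2.5, "z": 0, "wx": 0, "wy": 0, "wz": 0}, {"fingers": 2, "x": 0.07, "y": 5, "z": 0, "wx": 0, "wy": 0, "wz": 0}, {"fingers": 2, "x": 0.07, "y": 7.5, "z": 0, "wx": 0, "wy": 0, "wz": 0}, {"fingers": 2, "x": 0.07, "y": 10, "z": 0, "wx": 0, "wy": 0, "wz": 0}, {"fingers": 2, "x": 0.07, "y": 13, "z": 0, "wx": 0, "wy": 0, "wz": 0}, {"fingers": 2, "x": 0.07, "y": 16, "z": 0, "wx": 0, "wy": 0, "wz": 0}, {"fingers": 2, "x": 0.07, "y": 19, "z": 0, "wx": 0, "wy": 0, "wz": 0}, {"fingers": 2, "x": 0.07, "y": 21, "z": 0, "wx": 0, "wy": 0, "wz": 0}])

```text
time_s: 9.4
ee_pos: [586.4, -213.2, 54.7]
ee_rot: [179.9, 0.1, -6.2]
force: [-0.1, -0.6, -3.0]
gripper_width: 25.5
```

Run:
```python
from h import *
s=monitor.state();print(s['gripper_width'],inrk(s['ee_pos']),s['ee_rot'],s['force'])
tr=np.mean([[606.6,-300.8],[618.7,-441.2],[489.3,-444.1],[478.4,-306.3]],0);print(tr)
gorel(0,-235,110)
rel(np.r_[tr,110],YAW)
```

```text
25.463040005515655 [  -0.48394031 -236.86722943] [ 1.79903833e+02  1.26523894e-01 -6.24482655e+00] [-0.08232785 -0.61964558 -2.99514207]
[ 548.25 -373.1 ]
rel [ 0.04 -0.18 -5.53] w [ 0.1  0.1 -0.1]
rel [-2.07 16.32 -5.5 ] w [ 0.1  0.1 -0.1]
```

Emit:
apply_moves(plan=[{"fingers": 2, "x": 0, "y": 0, "z": -4, "wx": 0, "wy": 0, "wz": 0}, {"fingers": 2, "x": 0, "y": 1, "z": -5.5, "wx": 0, "wy": 0, "wz": 0}, {"fingers": 2, "x": -0.5, "y": 5, "z": -5.5, "wx": 0, "wy": 0, "wz": 0}, {"fingers": 2, "x": -1, "y": 9, "z": -5.5, "wx": 0, "wy": 0, "wz": 0}, {"fingers": 2, "x": -1.5, "y": 13, "z": -5.5, "wx": 0, "wy": 0, "wz": 0}, {"fingers": 2, "x": -2.1, "y": 16.3, "z": -5.5, "wx": 0, "wy": 0, "wz": 0}, {"fingers": 2, "x": -2.1, "y": 16.3, "z": -5.5, "wx": 0, "wy": 0, "wz": 0}, {"fingers": 2, "x": -2.1, "y": 16.3, "z": -5.5, "wx": 0, "wy": 0, "wz": 0}])

```text
time_s: 10.2
ee_pos: [547.3, -373.1, 109.4]
ee_rot: [180.0, 0.2, -6.4]
force: [0.1, -0.7, -3.0]
gripper_width: 25.6
```

Run:
```python
from h import *
s=monitor.state();print(s['gripper_width'],s['force'])
C=cam('top');im=cams.grab_frame('top');save('t3',cv2.resize(im[130:240,380:500],None,fx=5,fy=5))
im=cams.grab_frame('side');save('s3',cv2.resize(im[250:400,250:450],None,fx=4,fy=4))
rel([548.25,-373,58],YAW)
```

```text
25.579571998296412 [ 0.11765641 -0.71628117 -2.98867363]
rel [0.06 0.11 5.16] w [ 0.   0.2 -0.1]
```

View pics/s3.png

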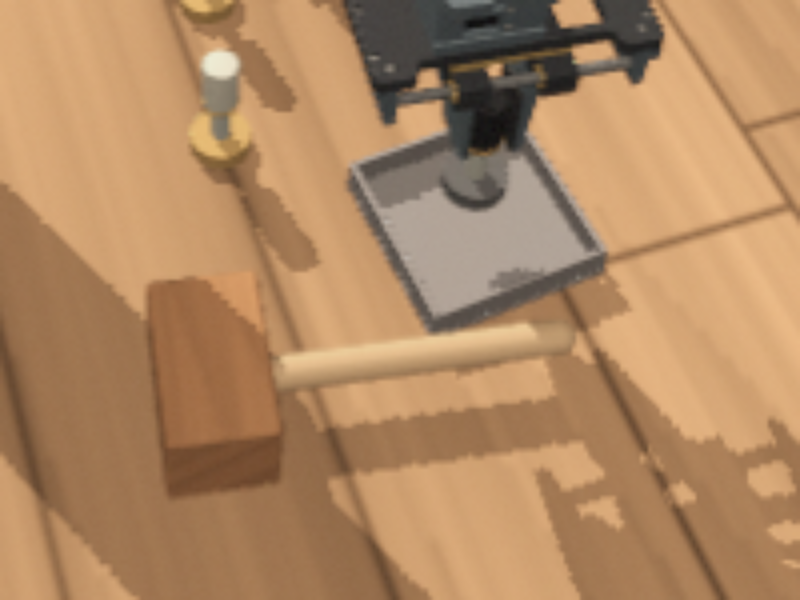

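Emit:
apply_moves(plan=[{"fingers": 2, "x": 0, "y": 0.1, "z": 1.5, "wx": 0, "wy": 0.2, "wz": 0}, {"fingers": 2, "x": 0, "y": 0.1, "z": 3, "wx": 0, "wy": 0.2, "wz": 0}, {"fingers": 2, "x": 0, "y": 0.1, "z": 4.3, "wx": 0, "wy": 0.2, "wz": 0}, {"fingers": 2, "x": 0, "y": 0.1, "z": 4.9, "wx": 0, "wy": 0.2, "wz": 0}, {"fingers": 2, "x": 0, "y": 0.1, "z": 5.2, "wx": 0, "wy": 0.2, "wz": 0}, {"fingers": 2, "x": 0, "y": 0.1, "z": 5.25, "wx": 0, "wy": 0.2, "wz": 0}, {"fingers": 2, "x": 0, "y": 0.1, "z": 5.25, "wx": 0, "wy": 0.2, "wz": 0}])

```text
time_s: 11.0
ee_pos: [548.1, -373.0, 57.7]
ee_rot: [179.9, -0.1, -6.2]
force: [-0.7, -0.6, -3.8]
gripper_width: 25.6
```

Emit:
apply_moves(plan=[{"fingers": 2, "x": 0, "y": 0, "z": 0.1, "wx": 0, "wy": 0, "wz": 0}, {"fingers": 2, "x": 0, "y": 0, "z": 0.1, "wx": 0, "wy": 0, "wz": 0}])

```text
time_s: 11.2
ee_pos: [548.3, -373.2, 57.0]
ee_rot: [179.9, -0.1, -6.2]
force: [-0.4, 0.6, -3.9]
gripper_width: 25.9
```

Emit:
apply_moves(plan=[{"fingers": 2, "x": 0, "y": 0, "z": 0.1, "wx": 0, "wy": 0, "wz": 0}, {"fingers": 2, "x": 0, "y": 0, "z": 0.1, "wx": 0, "wy": 0, "wz": 0}])

```text
time_s: 11.4
ee_pos: [548.4, -373.3, 57.0]
ee_rot: [179.9, -0.2, -6.2]
force: [-1.2, 0.7, 1.6]
gripper_width: 25.6
```

Emit:
apply_moves(plan=[{"fingers": 6, "x": 0, "y": 0, "z": 0, "wx": 0, "wy": 0, "wz": 0}, {"fingers": 6, "x": 0, "y": 0, "z": 0, "wx": 0, "wy": 0, "wz": 0}, {"fingers": 6, "x": 0, "y": 0, "z": 0, "wx": 0, "wy": 0, "wz": 0}, {"fingers": 6, "x": 0, "y": 0, "z": 0, "wx": 0, "wy": 0, "wz": 0}, {"fingers": 6, "x": 0, "y": 0, "z": -3, "wx": 0, "wy": 0, "wz": 0}, {"fingers": 9, "x": 0, "y": 0, "z": -7, "wx": 0, "wy": 0, "wz": 0}, {"fingers": 9, "x": 0, "y": 0, "z": -11, "wx": 0, "wy": 0, "wz": 0}, {"fingers": 9, "x": 0, "y": 0, "z": -11, "wx": 0, "wy": 0, "wz": 0}])

```text
time_s: 12.2
ee_pos: [551.1, -375.1, 173.8]
ee_rot: [179.5, -0.8, -6.2]
force: [0.0, -0.9, 0.7]
gripper_width: 81.0
```

Run:
```python
from h import *
rel([404,140,190],0)
```

```text
rel [-20.18 -49.6   -2.31] w [ 0.5 -0.8 -6.2]
```

Emit:
apply_moves(plan=[{"fingers": 9, "x": -2, "y": -5, "z": -2.3, "wx": 0.5, "wy": -0.8, "wz": -6.2}, {"fingers": 9, "x": -20.2, "y": -49.6, "z": -2.3, "wx": 0.5, "wy": -0.8, "wz": -6.2}, {"fingers": 9, "x": -20.2, "y": -49.6, "z": -2.3, "wx": 0.5, "wy": -0.8, "wz": -6.2}, {"fingers": 9, "x": -20.2, "y": -49.6, "z": -2.3, "wx": 0.5, "wy": -0.8, "wz": -6.2}, {"fingers": 9, "x": -20.2, "y": -49.6, "z": -2.3, "wx": 0.5, "wy": -0.8, "wz": -6.2}, {"fingers": 9, "x": -20.2, "y": -49.6, "z": -2.3, "wx": 0.5, "wy": -0.8, "wz": -6.2}, {"fingers": 9, "x": -20.2, "y": -49.6, "z": -2.3, "wx": 0.5, "wy": -0.8, "wz": -6.2}, {"fingers": 9, "x": -20.2, "y": -49.6, "z": -2.3, "wx": 0.5, "wy": -0.8, "wz": -6.2}])

```text
time_s: 13.0
ee_pos: [441.0, 7.5, 190.1]
ee_rot: [-180.0, 0.0, -0.1]
force: [0.6, 1.6, 0.7]
gripper_width: 89.6
```

Run:
```python
from h import *
rel([404,140,190],0)
```

```text
rel [-3.710e+00 -1.325e+01  1.000e-02] w [-0.   0.  -0.1]
```

Emit:
apply_moves(plan=[{"fingers": 9, "x": -3.7, "y": -13.2, "z": 0, "wx": 0, "wy": 0, "wz": 0}, {"fingers": 9, "x": -3.7, "y": -13.2, "z": 0, "wx": 0, "wy": 0, "wz": 0}, {"fingers": 9, "x": -3.7, "y": -13.2, "z": 0, "wx": 0, "wy": 0, "wz": 0}, {"fingers": 9, "x": -3.7, "y": -13.2, "z": 0, "wx": 0, "wy": 0, "wz": 0}, {"fingers": 9, "x": -3.7, "y": -13.2, "z": 0, "wx": 0, "wy": 0, "wz": 0}])

```text
time_s: 13.5
ee_pos: [403.8, 140.0, 189.8]
ee_rot: [180.0, 0.0, 0.1]
force: [0.6, 0.3, -0.9]
gripper_width: 89.7
```

```bash
cat > look.py <<'E'
from h import *
import sys,pickle
n=sys.argv[1]
s=monitor.state();print(s['time_s'],s['ee_pos'].round(1),s['ee_rot'].round(2))
im=cams.grab_frame('wrist');C=cam('wrist',s);pickle.dump(C,open('pics/'+n+'.pkl','wb'))
save(n,im)
E
python3 look.py w3
python3 - <<'E'
from h import *
im=cams.grab_frame('top');save('t4',im)
im=cams.grab_frame('side');save('s4',cv2.resize(im[250:350,300:420],None,fx=5,fy=5))
E
```

```text
13.5 [403.8 140.  189.8] [1.7997e+02 2.0000e-02 9.0000e-02]
```

View pics/w3.png

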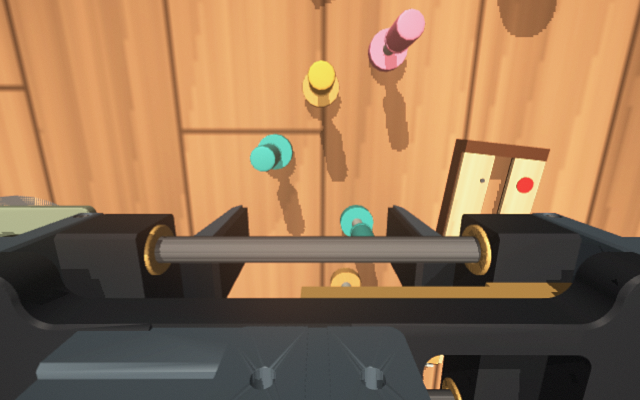

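View pics/t4.png

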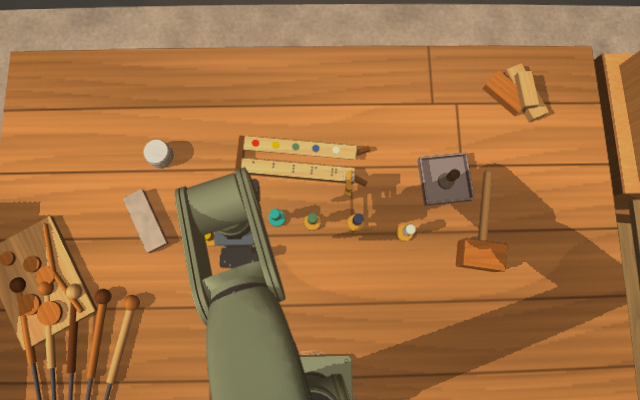

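View pics/s4.png

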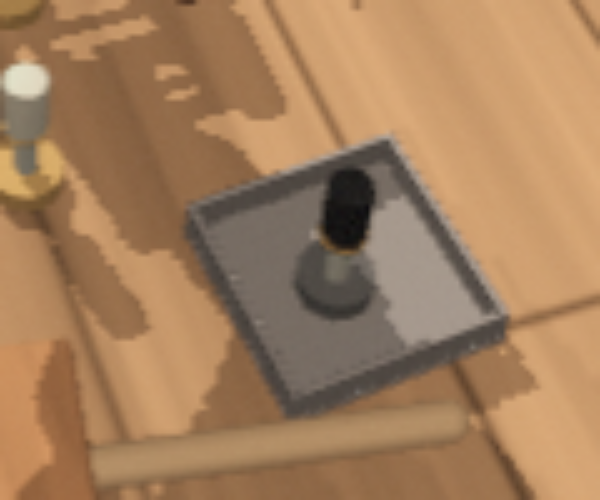

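Run:
```python
from h import *
import pickle
C=pickle.load(open('pics/w3.pkl','rb'))
im=cv2.imread('pics/w3.png')
cv2.imwrite('pics/w3c.png',cv2.resize(im[40:130,270:370],None,fx=6,fy=6,interpolation=cv2.INTER_CUBIC))
print(search_frame('wrist','stamp_yellow'))
```

```text
[{'extent': [320.1, 84.2, 38.1, 51.9], 'score': 0.98}, {'extent': [269.2, 155.7, 40.3, 37.6], 'score': 0.93}, {'extent': [486.4, 254.0, 119.1, 224.4], 'score': 0.67}, {'extent': [434.6, 359.2, 8.4, 8.6], 'score': 0.63}, {'extent': [395.9, 42.2, 57.3, 62.8], 'score': 0.56}]
```

View pics/w3c.png

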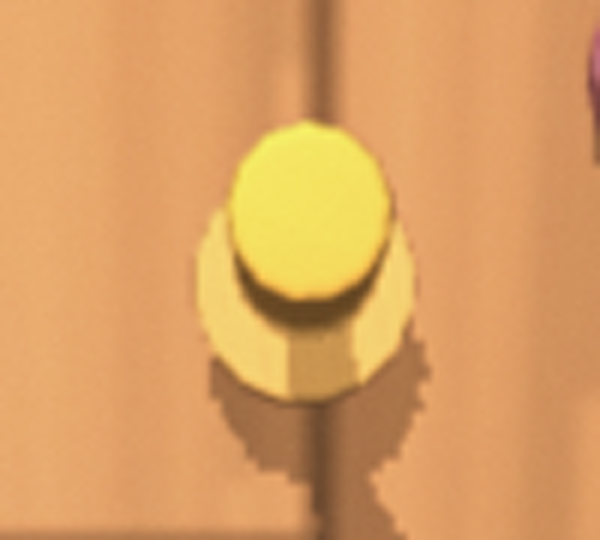

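Run:
```python
from h import *
import pickle
C=pickle.load(open('pics/w3.pkl','rb'))
p=onz(C,321.2,74.9,92);print(p)
print(proj(C,[[p[0],p[1]-22,12],[p[0],p[1],0]]), 40+402/6)
rel([p[0],p[1],120],-6.15);rel([p[0],p[1],52],-6.15)
```

```text
[406.57513658 252.45955333  92.        ]
[[320.17880773 106.7620587 ]
 [320.14299616  88.67073274]] 107.0
rel [  0.18 -11.41   6.99] w [0. 0. 6.]
rel [  0.18 -11.41  13.79] w [0. 0. 6.]
```

Emit:
apply_moves(plan=[{"fingers": 9, "x": 0.1, "y": -4, "z": 2, "wx": 0, "wy": 0, "wz": 6}, {"fingers": 9, "x": 0.2, "y": -8, "z": 4, "wx": 0, "wy": 0, "wz": 6}, {"fingers": 9, "x": 0.2, "y": -11.4, "z": 6, "wx": 0, "wy": 0, "wz": 6}, {"fingers": 9, "x": 0.2, "y": -11.4, "z": 8, "wx": 0, "wy": 0, "wz": 6}, {"fingers": 9, "x": 0.2, "y": -11.4, "z": 10, "wx": 0, "wy": 0, "wz": 6}, {"fingers": 9, "x": 0.2, "y": -11.4, "z": 12, "wx": 0, "wy": 0, "wz": 6}, {"fingers": 9, "x": 0.2, "y": -11.4, "z": 13.7, "wx": 0, "wy": 0, "wz": 6}, {"fingers": 9, "x": 0.2, "y": -11.4, "z": 13.8, "wx": 0, "wy": 0, "wz": 6}])

```text
time_s: 14.5
ee_pos: [406.0, 250.6, 50.0]
ee_rot: [179.8, 0.2, -6.3]
force: [-0.9, -0.9, -0.2]
gripper_width: 90.4
```

Run:
```python
from h import *
rel([406.6,252.5,52],-6.15)
```

```text
rel [ 0.04 -0.2  -0.2 ] w [ 0.2  0.2 -0.1]
```

Emit:
apply_moves(plan=[{"fingers": 2, "x": 0.04, "y": -0.2, "z": -0.2, "wx": 0.2, "wy": 0.2, "wz": 0}, {"fingers": 2, "x": 0.04, "y": -0.2, "z": -0.2, "wx": 0.2, "wy": 0.2, "wz": 0}, {"fingers": 2, "x": 0.04, "y": -0.2, "z": -0.2, "wx": 0.2, "wy": 0.2, "wz": 0}, {"fingers": 2, "x": 0.04, "y": -0.2, "z": -0.2, "wx": 0.2, "wy": 0.2, "wz": 0}, {"fingers": 2, "x": 0.04, "y": -0.2, "z": -0.2, "wx": 0.2, "wy": 0.2, "wz": 0}, {"fingers": 2, "x": 0.04, "y": -0.2, "z": -0.2, "wx": 0.2, "wy": 0.2, "wz": 0}, {"fingers": 2, "x": 0.04, "y": -0.2, "z": -0.2, "wx": 0.2, "wy": 0.2, "wz": 0}, {"fingers": 2, "x": 0.04, "y": -0.2, "z": -0.2, "wx": 0.2, "wy": 0.2, "wz": 0}], newtons=25)

```text
time_s: 15.3
ee_pos: [406.6, 252.5, 52.0]
ee_rot: [-180.0, 0.0, -6.3]
force: [-0.6, 0.1, -0.5]
gripper_width: 29.2
```

Emit:
apply_moves(plan=[{"fingers": 2, "x": 0, "y": 0, "z": 0, "wx": 0, "wy": 0, "wz": 0}, {"fingers": 2, "x": 0, "y": 0, "z": 0, "wx": 0, "wy": 0, "wz": 0}, {"fingers": 2, "x": 0, "y": 0, "z": 0, "wx": 0, "wy": 0, "wz": 0}, {"fingers": 2, "x": 0, "y": 0, "z": 0, "wx": 0, "wy": 0, "wz": 0}])

```text
time_s: 15.7
ee_pos: [406.6, 252.5, 52.0]
ee_rot: [-180.0, 0.0, -6.3]
force: [0.2, 0.0, -1.0]
gripper_width: 25.9
```

Run:
```python
from h import *
s=monitor.state();print(s['ee_pos'],s['ee_rot'],s['force'],s['gripper_width'])
gorel(0,-240,180)
```

```text
[406.60281852 252.54812565  51.96513769] [-1.79988633e+02  3.72802901e-02 -6.28339744e+00] [ 0.23253629  0.04172432 -0.97217682] 25.87238134487769
rel [ 23.01  44.63 -12.83] w [-0.   0.  -0.1]
```

Emit:
apply_moves(plan=[{"fingers": 2, "x": 0, "y": 0, "z": -4, "wx": 0, "wy": 0, "wz": 0}, {"fingers": 2, "x": 0, "y": 0, "z": -8, "wx": 0, "wy": 0, "wz": 0}, {"fingers": 2, "x": 0, "y": 0, "z": -12.8, "wx": 0, "wy": 0, "wz": 0}, {"fingers": 2, "x": 2, "y": 4, "z": -12.8, "wx": 0, "wy": 0, "wz": 0}, {"fingers": 2, "x": 4, "y": 8, "z": -12.8, "wx": 0, "wy": 0, "wz": 0}, {"fingers": 2, "x": 6, "y": 12, "z": -12.8, "wx": 0, "wy": 0, "wz": 0}, {"fingers": 2, "x": 8, "y": 16, "z": -12.8, "wx": 0, "wy": 0, "wz": 0}, {"fingers": 2, "x": 10, "y": 20, "z": -12.8, "wx": 0, "wy": 0, "wz": 0}])

```text
time_s: 16.5
ee_pos: [483.8, 41.1, 179.4]
ee_rot: [-180.0, 0.1, -6.3]
force: [0.5, 0.3, -3.0]
gripper_width: 25.2
```

Run:
```python
from h import *
gorel(0,-240,180)
```

```text
rel [13.03 24.46 -0.09] w [-0.   0.1 -0.1]
```

Emit:
apply_moves(plan=[{"fingers": 2, "x": 2, "y": 4, "z": 0, "wx": 0, "wy": 0, "wz": -0.1}, {"fingers": 2, "x": 4, "y": 8, "z": 0, "wx": 0, "wy": 0, "wz": -0.1}, {"fingers": 2, "x": 6, "y": 12, "z": 0, "wx": 0, "wy": 0, "wz": -0.1}, {"fingers": 2, "x": 8.5, "y": 16, "z": 0, "wx": 0, "wy": 0, "wz": -0.1}, {"fingers": 2, "x": 11, "y": 20, "z": 0, "wx": 0, "wy": 0, "wz": -0.1}, {"fingers": 2, "x": 13, "y": 24.4, "z": 0, "wx": 0, "wy": 0, "wz": -0.1}, {"fingers": 2, "x": 13, "y": 24.4, "z": 0, "wx": 0, "wy": 0, "wz": -0.1}, {"fingers": 2, "x": 13, "y": 24.4, "z": 2, "wx": 0, "wy": 0, "wz": -0.1}])

```text
time_s: 17.3
ee_pos: [587.7, -217.6, 160.2]
ee_rot: [180.0, -0.1, -6.3]
force: [1.0, -0.3, -2.1]
gripper_width: 25.5
```

Run:
```python
from h import *
gorel(0,-240,55)
```

```text
rel [-0.14 -0.12 10.52] w [ 0.  -0.1 -0.2]
```

Emit:
apply_moves(plan=[{"fingers": 2, "x": -0.1, "y": -0.1, "z": 3, "wx": 0, "wy": 0, "wz": -0.2}, {"fingers": 2, "x": -0.1, "y": -0.1, "z": 6, "wx": 0, "wy": 0, "wz": -0.2}, {"fingers": 2, "x": -0.1, "y": -0.1, "z": 8.5, "wx": 0, "wy": 0, "wz": -0.2}, {"fingers": 2, "x": -0.1, "y": -0.1, "z": 10, "wx": 0, "wy": 0, "wz": -0.2}, {"fingers": 2, "x": -0.1, "y": -0.1, "z": 10.5, "wx": 0, "wy": 0, "wz": -0.2}, {"fingers": 2, "x": -0.1, "y": -0.1, "z": 10.5, "wx": 0, "wy": 0, "wz": -0.2}, {"fingers": 2, "x": -0.1, "y": -0.1, "z": 10.5, "wx": 0, "wy": 0, "wz": -0.2}])

```text
time_s: 18.0
ee_pos: [587.5, -216.5, 56.0]
ee_rot: [180.0, -0.2, -6.1]
force: [0.2, -0.6, -2.2]
gripper_width: 25.8
```

Run:
```python
from h import *
gorel(0,-240,55)
gorel(0,66,55)
im=cams.grab_frame('side');save('s5',cv2.resize(im[150:300,270:420],None,fx=4,fy=4))
```

```text
rel [-0.09 -0.01  0.1 ] w [ 0.  -0.2  0. ]
rel [ -0.08 -30.61   0.07] w [ 0.  -0.2  0. ]
```

View pics/s5.png

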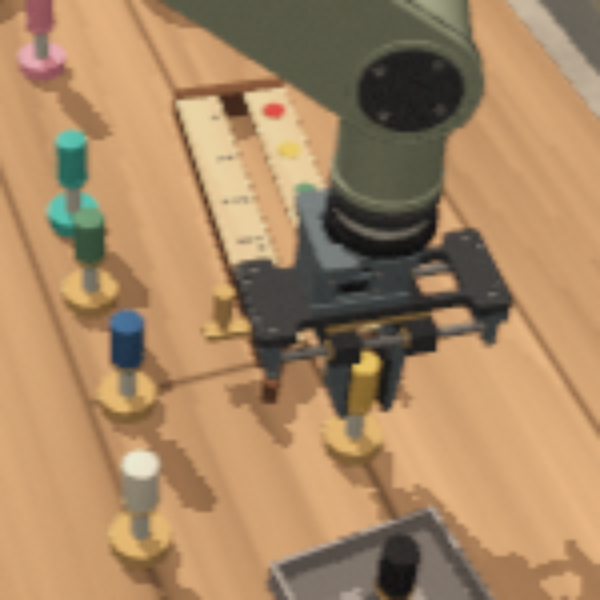

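Emit:
apply_moves(plan=[{"fingers": 2, "x": -0.08, "y": -1, "z": 0.1, "wx": 0, "wy": -0.2, "wz": 0}, {"fingers": 2, "x": -0.08, "y": -3, "z": 0.1, "wx": 0, "wy": -0.2, "wz": 0}, {"fingers": 2, "x": -0.08, "y": -5, "z": 0.1, "wx": 0, "wy": -0.2, "wz": 0}, {"fingers": 2, "x": -0.08, "y": -7, "z": 0.1, "wx": 0, "wy": -0.2, "wz": 0}, {"fingers": 2, "x": -0.08, "y": -9, "z": 0.1, "wx": 0, "wy": -0.2, "wz": 0}, {"fingers": 2, "x": -0.08, "y": -11, "z": 0.1, "wx": 0, "wy": -0.2, "wz": 0}, {"fingers": 2, "x": -0.08, "y": -13, "z": 0.1, "wx": 0, "wy": -0.2, "wz": 0}, {"fingers": 2, "x": -0.08, "y": -14, "z": 0.1, "wx": 0, "wy": -0.2, "wz": 0}])

```text
time_s: 18.85
ee_pos: [602.2, -75.3, 56.0]
ee_rot: [180.0, -0.1, -6.0]
force: [0.9, 0.0, -1.8]
gripper_width: 25.7
```

Run:
```python
from h import *
s=monitor.state();print(inrk(s['ee_pos']),s['force'],s['torque'],s['gripper_width'])
gorel(0,66,55)
```

```text
[  0.43297385 -98.07830566] [ 0.94069136  0.02492968 -1.84030712] [-0.0733474  -0.10759265 -0.04136533] 25.727144131173198
rel [-1.000e-02 -1.641e+01  9.000e-02] w [ 0.  -0.1  0.1]
```

Emit:
apply_moves(plan=[{"fingers": 2, "x": -0.02, "y": -2, "z": 0.1, "wx": 0, "wy": 0, "wz": 0}, {"fingers": 2, "x": -0.02, "y": -4.5, "z": 0.1, "wx": 0, "wy": 0, "wz": 0}, {"fingers": 2, "x": -0.02, "y": -7, "z": 0.1, "wx": 0, "wy": 0, "wz": 0}, {"fingers": 2, "x": -0.02, "y": -9.5, "z": 0.1, "wx": 0, "wy": 0, "wz": 0}, {"fingers": 2, "x": -0.02, "y": -12, "z": 0.1, "wx": 0, "wy": 0, "wz": 0}, {"fingers": 2, "x": -0.02, "y": -14.5, "z": 0.1, "wx": 0, "wy": 0, "wz": 0}, {"fingers": 2, "x": -0.02, "y": -16.4, "z": 0.1, "wx": 0, "wy": 0, "wz": 0}, {"fingers": 2, "x": -0.02, "y": -16.4, "z": 0.1, "wx": 0, "wy": 0, "wz": 0}])

```text
time_s: 19.65
ee_pos: [619.7, 90.2, 55.3]
ee_rot: [-180.0, -0.1, -5.9]
force: [0.5, -1.0, -3.4]
gripper_width: 25.8
```

Run:
```python
from h import *
s=monitor.state();print(inrk(s['ee_pos']),s['force'],s['torque'],s['gripper_width'])
gorel(0,66,52)
im=cams.grab_frame('top');save('t6',cv2.resize(im[110:210,200:400],None,fx=4,fy=4))
```

```text
[ 0.11988584 68.30141444] [ 0.52930196 -0.9968349  -3.42344954] [ 0.00787553 -0.07816233 -0.03467663] 25.757616395605748
rel [-0.01  0.23  0.33] w [-0.  -0.1  0.2]
```

View pics/t6.png

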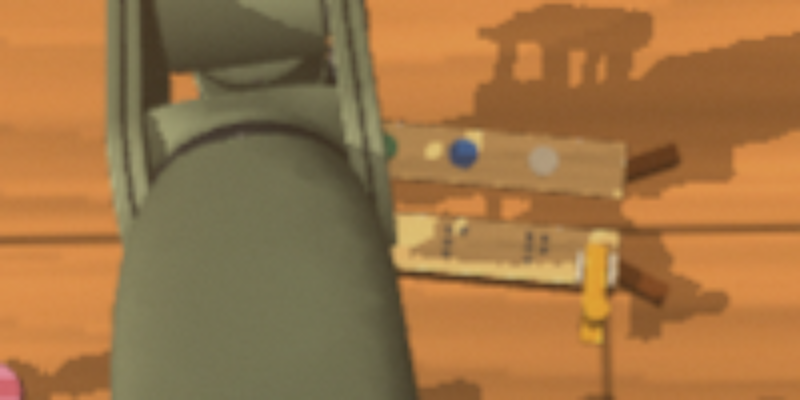

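Emit:
apply_moves(plan=[{"fingers": 2, "x": 0, "y": 0.2, "z": 0, "wx": 0, "wy": 0, "wz": 0}, {"fingers": 2, "x": 0, "y": 0.2, "z": 0.15, "wx": 0, "wy": 0, "wz": 0}, {"fingers": 2, "x": 0, "y": 0.2, "z": 0.3, "wx": 0, "wy": 0, "wz": 0}, {"fingers": 2, "x": 0, "y": 0.2, "z": 0.35, "wx": 0, "wy": 0, "wz": 0}, {"fingers": 2, "x": 0, "y": 0.2, "z": 0.35, "wx": 0, "wy": 0, "wz": 0}])

```text
time_s: 20.2
ee_pos: [619.3, 86.0, 52.0]
ee_rot: [179.9, -0.1, -5.9]
force: [-1.3, -1.2, 1.0]
gripper_width: 25.7
```

Emit:
apply_moves(plan=[{"fingers": 5, "x": 0, "y": 0, "z": 0, "wx": 0, "wy": 0, "wz": 0}, {"fingers": 5, "x": 0, "y": 0, "z": 0, "wx": 0, "wy": 0, "wz": 0}, {"fingers": 5, "x": 0, "y": 0, "z": 0, "wx": 0, "wy": 0, "wz": 0}, {"fingers": 5, "x": 0, "y": 0, "z": 0, "wx": 0, "wy": 0, "wz": 0}, {"fingers": 6, "x": 0, "y": 0, "z": -4, "wx": 0, "wy": 0, "wz": 0}, {"fingers": 9, "x": 0, "y": 0, "z": -8, "wx": 0, "wy": 0, "wz": 0}, {"fingers": 9, "x": 0, "y": 0, "z": -13, "wx": 0, "wy": 0, "wz": 0}, {"fingers": 9, "x": 0, "y": 0, "z": -14, "wx": 0, "wy": 0, "wz": 0}])

```text
time_s: 21.0
ee_pos: [622.2, 86.7, 198.8]
ee_rot: [-179.9, -0.8, -5.9]
force: [0.2, -0.0, 0.9]
gripper_width: 79.5
```

Run:
```python
from h import *
rel([530,-80,190],YAW)
```

```text
rel [-7.46 17.54  0.75] w [-0.1 -0.8  0.2]
```

Emit:
apply_moves(plan=[{"fingers": 9, "x": -1.8, "y": 4.4, "z": 0.5, "wx": 0, "wy": -0.8, "wz": 0.2}, {"fingers": 9, "x": -3.6, "y": 8.8, "z": 0.7, "wx": 0, "wy": -0.8, "wz": 0.2}, {"fingers": 9, "x": -5.4, "y": 13.2, "z": 0.7, "wx": 0, "wy": -0.8, "wz": 0.2}, {"fingers": 9, "x": -7.4, "y": 17.5, "z": 0.7, "wx": 0, "wy": -0.8, "wz": 0.2}, {"fingers": 9, "x": -7.4, "y": 17.5, "z": 0.7, "wx": 0, "wy": -0.8, "wz": 0.2}, {"fingers": 9, "x": -7.4, "y": 17.5, "z": 0.7, "wx": 0, "wy": -0.8, "wz": 0.2}])

```text
time_s: 21.6
ee_pos: [530.3, -80.2, 190.4]
ee_rot: [-179.9, -0.0, -6.3]
force: [-1.0, 0.2, -0.7]
gripper_width: 90.4
```

```bash
python3 look.py w4
python3 - <<'E'
import cv2
im=cv2.imread('pics/w4.png');cv2.imwrite('pics/w4c.png',cv2.resize(im[0:220,190:490],None,fx=2.6,fy=2.6,interpolation=cv2.INTER_CUBIC))
E
```

```text
21.6 [530.3 -80.2 190.4] [-1.7989e+02 -1.0000e-02 -6.2700e+00]
```

View pics/w4c.png

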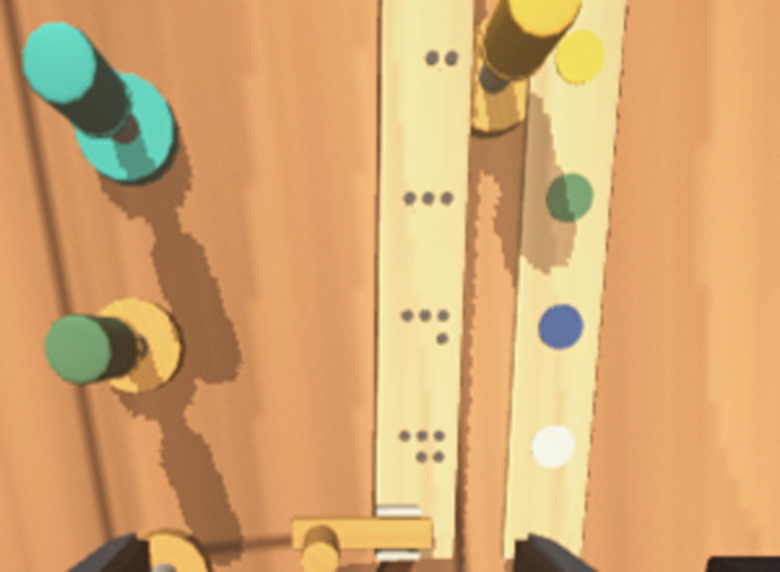

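Run:
```python
from h import *
import pickle
C=pickle.load(open('pics/w4.pkl','rb'));f=lambda a,b:(190+a/2.6-.3,b/2.6-.3)
# predicted for yellow at station 2
def pr(x,y,z): return ((proj(C,np.r_[rk(x,y),z])[0]-[189.7,-.3])*2.6).round(0)
print('pred die edge',pr(0,44,0),pr(0,44,12),'neck base',pr(0,66,14),'discs',pr(31.6,66,28),pr(31.6,-96,28))
# visible die lower rim
print(inrk(onz(C,*f(498,137),0)),inrk(onz(C,*f(498,124),14)))
g=onz(C,*f(80,349),92);print(g); 
print('die c', onz(C,*f(135,344),14))
rel([g[0],g[1],190],YAW)
```

```text
pred die edge [486. 134.] [491. 127.] neck base [495.  70.] discs [579.  58.] [552. 446.]
[ 5.69516087 42.89824012] [ 2.43601246 44.73407828]
[444.97275331  -9.82034763  92.        ]
die c [444.48546677  -9.08493653  14.        ]
rel [-9.29 -6.    0.05] w [-0.1 -0.  -0. ]
```

Emit:
apply_moves(plan=[{"fingers": 9, "x": -4.6, "y": -3, "z": 0, "wx": 0, "wy": 0, "wz": 0}, {"fingers": 9, "x": -9.3, "y": -6, "z": 0, "wx": 0, "wy": 0, "wz": 0}, {"fingers": 9, "x": -9.3, "y": -6, "z": 2, "wx": 0, "wy": 0, "wz": 0}, {"fingers": 9, "x": -9.3, "y": -6, "z": 5, "wx": 0, "wy": 0, "wz": 0}, {"fingers": 9, "x": -9.3, "y": -6, "z": 8, "wx": 0, "wy": 0, "wz": 0}, {"fingers": 9, "x": -9.3, "y": -6, "z": 11, "wx": 0, "wy": 0, "wz": 0}, {"fingers": 9, "x": -9.3, "y": -6, "z": 13.5, "wx": 0, "wy": 0, "wz": 0}, {"fingers": 9, "x": -9.3, "y": -6, "z": 13.8, "wx": 0, "wy": 0, "wz": 0}])

```text
time_s: 22.45
ee_pos: [443.3, -8.1, 50.0]
ee_rot: [-179.9, 0.3, -6.1]
force: [-0.7, -0.2, -0.1]
gripper_width: 89.7
```

Run:
```python
from h import *
rel([444.8,-9.5,52],-6.15)
```

```text
rel [ 0.16  0.12 -0.2 ] w [-0.1  0.3  0.1]
```

Emit:
apply_moves(plan=[{"fingers": 2, "x": 0.16, "y": 0.12, "z": -0.2, "wx": 0, "wy": 0.3, "wz": 0}, {"fingers": 2, "x": 0.16, "y": 0.12, "z": -0.2, "wx": 0, "wy": 0.3, "wz": 0}, {"fingers": 2, "x": 0.16, "y": 0.12, "z": -0.2, "wx": 0, "wy": 0.3, "wz": 0}, {"fingers": 2, "x": 0.16, "y": 0.12, "z": -0.2, "wx": 0, "wy": 0.3, "wz": 0}, {"fingers": 2, "x": 0.16, "y": 0.12, "z": -0.2, "wx": 0, "wy": 0.3, "wz": 0}, {"fingers": 2, "x": 0.16, "y": 0.12, "z": -0.2, "wx": 0, "wy": 0.3, "wz": 0}, {"fingers": 2, "x": 0.16, "y": 0.12, "z": -0.2, "wx": 0, "wy": 0.3, "wz": 0}, {"fingers": 2, "x": 0.16, "y": 0.12, "z": -0.2, "wx": 0, "wy": 0.3, "wz": 0}], newtons=25)

```text
time_s: 23.25
ee_pos: [444.8, -9.5, 52.0]
ee_rot: [-179.9, 0.0, -6.1]
force: [-0.9, -0.1, -0.2]
gripper_width: 28.7
```

Emit:
apply_moves(plan=[{"fingers": 2, "x": 0, "y": 0, "z": 0, "wx": 0, "wy": 0, "wz": 0}, {"fingers": 2, "x": 0, "y": 0, "z": 0, "wx": 0, "wy": 0, "wz": 0}, {"fingers": 2, "x": 0, "y": 0, "z": 0, "wx": 0, "wy": 0, "wz": 0}, {"fingers": 2, "x": 0, "y": 0, "z": 0, "wx": 0, "wy": 0, "wz": 0}])

```text
time_s: 23.65
ee_pos: [444.6, -9.5, 51.9]
ee_rot: [-179.9, 0.1, -6.1]
force: [-0.5, -0.5, 0.0]
gripper_width: 25.7
```

Run:
```python
from h import *
s=monitor.state();print(s['ee_pos'],s['ee_rot'],s['force'],s['gripper_width'])
gorel(0,-240,160)
```

```text
[444.57634011  -9.50679871  51.9091658 ] [-1.79889738e+02  5.18133649e-02 -6.06305994e+00] [-0.47916917 -0.45189718  0.02537637] 25.681608381839116
rel [ 16.3   19.04 -10.86] w [-0.1  0.1  0.1]
```

Emit:
apply_moves(plan=[{"fingers": 2, "x": 0, "y": 0, "z": -4, "wx": 0, "wy": 0, "wz": 0}, {"fingers": 2, "x": 0, "y": 0, "z": -8, "wx": 0, "wy": 0, "wz": 0}, {"fingers": 2, "x": 0, "y": 0, "z": -11, "wx": 0, "wy": 0, "wz": 0}, {"fingers": 2, "x": 4, "y": 4.8, "z": -11, "wx": 0, "wy": 0, "wz": 0}, {"fingers": 2, "x": 7, "y": 8.5, "z": -11, "wx": 0, "wy": 0, "wz": 0}, {"fingers": 2, "x": 10, "y": 12, "z": -11, "wx": 0, "wy": 0, "wz": 0}, {"fingers": 2, "x": 13, "y": 15.5, "z": -11, "wx": 0, "wy": 0, "wz": 0}, {"fingers": 2, "x": 16.3, "y": 19, "z": -11, "wx": 0, "wy": 0, "wz": 0}])

```text
time_s: 24.45
ee_pos: [586.8, -217.3, 160.7]
ee_rot: [-179.9, 0.1, -6.1]
force: [1.4, 0.6, -1.9]
gripper_width: 25.6
```

Run:
```python
from h import *
s=monitor.state();print(s['force'],s['gripper_width']);gorel(0,-240,55)
```

```text
[ 1.40473742  0.62860294 -1.92875271] 25.601940117822704
rel [-1.000e-02 -7.000e-02  1.057e+01] w [-0.1  0.1  0.1]
```

Emit:
apply_moves(plan=[{"fingers": 2, "x": 0, "y": -0.1, "z": 3, "wx": 0, "wy": 0, "wz": 0}, {"fingers": 2, "x": 0, "y": -0.1, "z": 6, "wx": 0, "wy": 0, "wz": 0}, {"fingers": 2, "x": 0, "y": -0.1, "z": 8.5, "wx": 0, "wy": 0, "wz": 0}, {"fingers": 2, "x": 0, "y": -0.1, "z": 10, "wx": 0, "wy": 0, "wz": 0}, {"fingers": 2, "x": 0, "y": -0.1, "z": 10.5, "wx": 0, "wy": 0, "wz": 0}, {"fingers": 2, "x": 0, "y": -0.1, "z": 10.6, "wx": 0, "wy": 0, "wz": 0}, {"fingers": 2, "x": 0, "y": -0.1, "z": 10.6, "wx": 0, "wy": 0, "wz": 0}])

```text
time_s: 25.15
ee_pos: [587.2, -216.2, 55.3]
ee_rot: [-179.9, 0.1, -6.1]
force: [0.4, -0.5, -3.1]
gripper_width: 25.5
```

Run:
```python
from h import *
s=monitor.state();print(s['force'],s['gripper_width']);gorel(0,-100,55);gorel(0,12,55)
```

```text
[ 0.38385073 -0.47390091 -3.07383775] 25.523237780687978
rel [ -0.05 -13.98   0.05] w [-0.1  0.1  0.1]
rel [ -0.03 -25.18   0.08] w [-0.1  0.1  0.1]
```

Emit:
apply_moves(plan=[{"fingers": 2, "x": -0.05, "y": -1, "z": 0, "wx": 0, "wy": 0, "wz": 0}, {"fingers": 2, "x": -0.05, "y": -3, "z": 0, "wx": 0, "wy": 0, "wz": 0}, {"fingers": 2, "x": -0.05, "y": -5, "z": 0, "wx": 0, "wy": 0, "wz": 0}, {"fingers": 2, "x": -0.05, "y": -7, "z": 0, "wx": 0, "wy": 0, "wz": 0}, {"fingers": 2, "x": -0.05, "y": -9, "z": 0, "wx": 0, "wy": 0, "wz": 0}, {"fingers": 2, "x": -0.05, "y": -11, "z": 0, "wx": 0, "wy": 0, "wz": 0}, {"fingers": 2, "x": -0.05, "y": -13, "z": 0, "wx": 0, "wy": 0, "wz": 0}, {"fingers": 2, "x": -0.05, "y": -14, "z": 0, "wx": 0, "wy": 0, "wz": 0}])

```text
time_s: 25.95
ee_pos: [602.1, -74.9, 56.7]
ee_rot: [-179.9, -0.1, -6.0]
force: [-0.1, 0.1, -2.7]
gripper_width: 25.8
```

Run:
```python
from h import *
s=monitor.state();print(inrk(s['ee_pos']),s['force'],s['gripper_width']);gorel(0,12,55)
```

```text
[  0.30806283 -97.70684733] [-0.08888239  0.05310796 -2.74040412] 25.787501355815685
rel [ -0.   -10.97   0.19] w [-0.1 -0.1  0.1]
```

Emit:
apply_moves(plan=[{"fingers": 2, "x": -0.02, "y": -2, "z": 0.15, "wx": 0, "wy": 0, "wz": 0}, {"fingers": 2, "x": -0.02, "y": -4.5, "z": 0.15, "wx": 0, "wy": 0, "wz": 0}, {"fingers": 2, "x": -0.02, "y": -7, "z": 0.15, "wx": 0, "wy": 0, "wz": 0}, {"fingers": 2, "x": -0.02, "y": -9.5, "z": 0.15, "wx": 0, "wy": 0, "wz": 0}, {"fingers": 2, "x": -0.02, "y": -10.9, "z": 0.15, "wx": 0, "wy": 0, "wz": 0}, {"fingers": 2, "x": -0.02, "y": -10.9, "z": 0.15, "wx": 0, "wy": 0, "wz": 0}, {"fingers": 2, "x": -0.02, "y": -10.9, "z": 0.15, "wx": 0, "wy": 0, "wz": 0}, {"fingers": 2, "x": -0.02, "y": -10.9, "z": 0.15, "wx": 0, "wy": 0, "wz": 0}])

```text
time_s: 26.75
ee_pos: [613.2, 32.4, 55.5]
ee_rot: [-179.9, -0.0, -6.0]
force: [-0.3, -0.0, -4.1]
gripper_width: 25.5
```

Run:
```python
from h import *
s=monitor.state();print(inrk(s['ee_pos']),s['force'],s['gripper_width']);gorel(0,12,52)
```

```text
[-0.16838808 10.16944492] [-0.32262923 -0.04628436 -4.11925257] 25.500703727106
rel [ 0.02 -0.18  0.35] w [-0.1 -0.   0.1]
```

Emit:
apply_moves(plan=[{"fingers": 2, "x": 0, "y": -0.2, "z": 0, "wx": 0, "wy": 0, "wz": 0}, {"fingers": 2, "x": 0, "y": -0.2, "z": 0.15, "wx": 0, "wy": 0, "wz": 0}, {"fingers": 2, "x": 0, "y": -0.2, "z": 0.3, "wx": 0, "wy": 0, "wz": 0}, {"fingers": 2, "x": 0, "y": -0.2, "z": 0.37, "wx": 0, "wy": 0, "wz": 0}, {"fingers": 2, "x": 0, "y": -0.2, "z": 0.37, "wx": 0, "wy": 0, "wz": 0}])

```text
time_s: 27.25
ee_pos: [613.5, 34.2, 52.1]
ee_rot: [-179.9, -0.1, -6.0]
force: [-0.5, -1.0, 0.5]
gripper_width: 25.9
```

Emit:
apply_moves(plan=[{"fingers": 5, "x": 0, "y": 0, "z": 0, "wx": 0, "wy": 0, "wz": 0}, {"fingers": 5, "x": 0, "y": 0, "z": 0, "wx": 0, "wy": 0, "wz": 0}, {"fingers": 5, "x": 0, "y": 0, "z": 0, "wx": 0, "wy": 0, "wz": 0}, {"fingers": 5, "x": 0, "y": 0, "z": 0, "wx": 0, "wy": 0, "wz": 0}, {"fingers": 6, "x": 0, "y": 0, "z": -4, "wx": 0, "wy": 0, "wz": 0}, {"fingers": 9, "x": 0, "y": 0, "z": -8, "wx": 0, "wy": 0, "wz": 0}, {"fingers": 9, "x": 0, "y": 0, "z": -13, "wx": 0, "wy": 0, "wz": 0}, {"fingers": 9, "x": 0, "y": 0, "z": -14, "wx": 0, "wy": 0, "wz": 0}])

```text
time_s: 28.05
ee_pos: [616.5, 34.1, 198.6]
ee_rot: [-179.8, -0.7, -6.0]
force: [1.2, 0.2, 0.2]
gripper_width: 79.1
```

Run:
```python
from h import *
rel([530,-190,190],YAW)
```

```text
rel [-6.25 23.2   0.71] w [-0.2 -0.7  0.1]
```

Emit:
apply_moves(plan=[{"fingers": 9, "x": -1.2, "y": 4.6, "z": 0.5, "wx": 0, "wy": -0.7, "wz": 0.1}, {"fingers": 9, "x": -2.5, "y": 9.2, "z": 0.7, "wx": 0, "wy": -0.7, "wz": 0.1}, {"fingers": 9, "x": -3.7, "y": 13.8, "z": 0.7, "wx": 0, "wy": -0.7, "wz": 0.1}, {"fingers": 9, "x": -5, "y": 18.4, "z": 0.7, "wx": 0, "wy": -0.7, "wz": 0.1}, {"fingers": 9, "x": -6.2, "y": 23, "z": 0.7, "wx": 0, "wy": -0.7, "wz": 0.1}, {"fingers": 9, "x": -6.2, "y": 23.2, "z": 0.7, "wx": 0, "wy": -0.7, "wz": 0.1}, {"fingers": 9, "x": -6.2, "y": 23.2, "z": 0.7, "wx": 0, "wy": -0.7, "wz": 0.1}])

```text
time_s: 28.75
ee_pos: [530.0, -190.8, 189.6]
ee_rot: [-179.8, 0.0, -6.3]
force: [-0.1, 0.7, 1.0]
gripper_width: 90.0
```

```bash
python3 look.py w5
python3 - <<'E'
import cv2
im=cv2.imread('pics/w5.png');cv2.imwrite('pics/w5c.png',cv2.resize(im[0:220,190:490],None,fx=2.6,fy=2.6,interpolation=cv2.INTER_CUBIC))
E
```

```text
28.75 [ 530.  -190.8  189.6] [-179.76    0.     -6.3 ]
```

View pics/w5c.png

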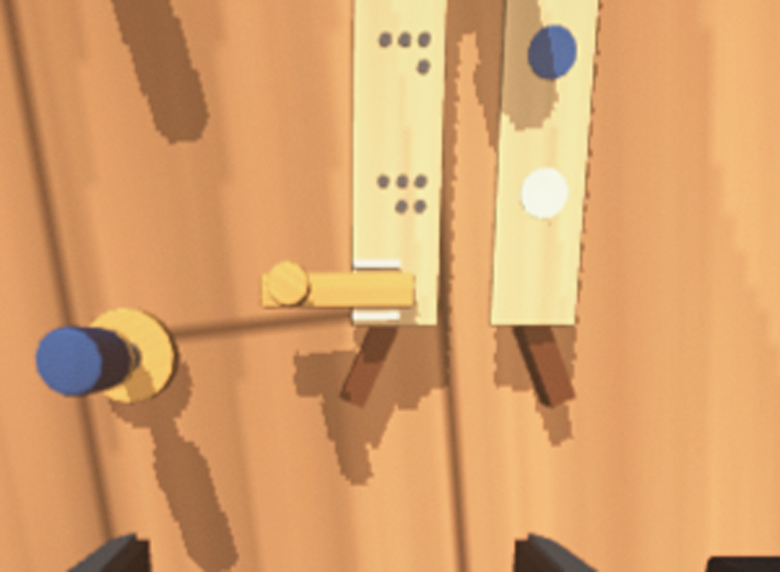

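Run:
```python
from h import *
import pickle
C=pickle.load(open('pics/w5.pkl','rb'));f=lambda a,b:(190+a/2.6-.3,b/2.6-.3)
g=onz(C,*f(69,361),92);print(g); 
print('die c', onz(C,*f(128,356),14))
print(inrk(onz(C,*f(545,192),28)),inrk(onz(C,*f(553,52),28)))
rel([g[0],g[1],190],YAW)
im=cams.grab_frame('top');save('t7',cv2.resize(im[110:260,200:400],None,fx=4,fy=4))
```

```text
[ 440.13036687 -123.94230344   92.        ]
die c [ 440.16978698 -124.33949251   14.        ]
[ 32.49714384 -95.37303374] [ 32.21524759 -41.67293664]
rel [-9.69 -5.57 -0.01] w [-0.2 -0.  -0. ]
```

View pics/t7.png

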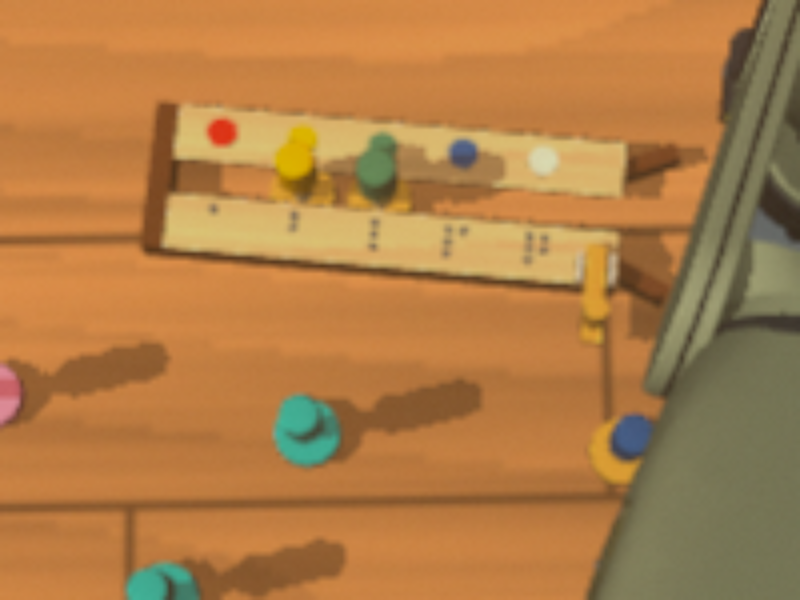

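Run:
```python
from h import *
C=cam('top')
for p in [(294,160),(377,168)]: print(inrk(onz(C,200+p[0]/4-.4,110+p[1]/4-.4,92)))
```

```text
[-2.22329067 63.37110735]
[-2.64928861 10.56507771]
```

Emit:
apply_moves(plan=[{"fingers": 9, "x": -4.6, "y": -3, "z": 0, "wx": 0, "wy": 0, "wz": 0}, {"fingers": 9, "x": -9.6, "y": -5.6, "z": 0, "wx": 0, "wy": 0, "wz": 0}, {"fingers": 9, "x": -9.7, "y": -5.6, "z": 2, "wx": 0, "wy": 0, "wz": 0}, {"fingers": 9, "x": -9.7, "y": -5.6, "z": 5, "wx": 0, "wy": 0, "wz": 0}, {"fingers": 9, "x": -9.7, "y": -5.6, "z": 8, "wx": 0, "wy": 0, "wz": 0}, {"fingers": 9, "x": -9.7, "y": -5.6, "z": 11, "wx": 0, "wy": 0, "wz": 0}, {"fingers": 9, "x": -9.7, "y": -5.6, "z": 13.4, "wx": 0, "wy": 0, "wz": 0}, {"fingers": 9, "x": -9.7, "y": -5.6, "z": 13.6, "wx": 0, "wy": 0, "wz": 0}])

```text
time_s: 29.65
ee_pos: [438.6, -120.5, 51.6]
ee_rot: [-179.7, 0.3, -6.0]
force: [-0.4, 0.4, -0.2]
gripper_width: 90.0
```

Run:
```python
from h import *
rel([440.2,-124.1,52],-6.15)
```

```text
rel [ 0.2   0.34 -0.05] w [-0.3  0.3  0.2]
```

Emit:
apply_moves(plan=[{"fingers": 2, "x": 0.2, "y": 0.34, "z": 0, "wx": -0.3, "wy": 0.3, "wz": 0.2}, {"fingers": 2, "x": 0.2, "y": 0.34, "z": 0, "wx": -0.3, "wy": 0.3, "wz": 0.2}, {"fingers": 2, "x": 0.2, "y": 0.34, "z": 0, "wx": -0.3, "wy": 0.3, "wz": 0.2}, {"fingers": 2, "x": 0.2, "y": 0.34, "z": 0, "wx": -0.3, "wy": 0.3, "wz": 0.2}, {"fingers": 2, "x": 0.2, "y": 0.34, "z": 0, "wx": -0.3, "wy": 0.3, "wz": 0.2}, {"fingers": 2, "x": 0.2, "y": 0.34, "z": 0, "wx": -0.3, "wy": 0.3, "wz": 0.2}, {"fingers": 2, "x": 0.2, "y": 0.34, "z": 0, "wx": -0.3, "wy": 0.3, "wz": 0.2}, {"fingers": 2, "x": 0.2, "y": 0.34, "z": 0, "wx": -0.3, "wy": 0.3, "wz": 0.2}], newtons=25)

```text
time_s: 30.45
ee_pos: [440.2, -124.2, 51.6]
ee_rot: [-180.0, 0.0, -6.2]
force: [-1.0, -0.3, 0.6]
gripper_width: 28.9
```

Emit:
apply_moves(plan=[{"fingers": 2, "x": 0, "y": 0, "z": 0, "wx": 0, "wy": 0, "wz": 0}, {"fingers": 2, "x": 0, "y": 0, "z": 0, "wx": 0, "wy": 0, "wz": 0}, {"fingers": 2, "x": 0, "y": 0, "z": 0, "wx": 0, "wy": 0, "wz": 0}, {"fingers": 2, "x": 0, "y": 0, "z": 0, "wx": 0, "wy": 0, "wz": 0}])

```text
time_s: 30.85
ee_pos: [440.1, -124.2, 51.5]
ee_rot: [-180.0, 0.1, -6.2]
force: [-0.2, -0.5, 0.3]
gripper_width: 25.8
```

Run:
```python
from h import *
s=monitor.state();print(s['ee_pos'],s['ee_rot'],s['force'],s['gripper_width'])
gorel(0,-240,160)
```

```text
[ 440.08936323 -124.16814589   51.50609407] [-1.79980606e+02  5.67675275e-02 -6.17609694e+00] [-0.18115863 -0.49485399  0.26440129] 25.77582352105134
rel [ 15.55   7.58 -10.87] w [-0.   0.1 -0. ]
```

Emit:
apply_moves(plan=[{"fingers": 2, "x": 0, "y": 0, "z": -4, "wx": 0, "wy": 0, "wz": 0}, {"fingers": 2, "x": 0, "y": 0, "z": -8, "wx": 0, "wy": 0, "wz": 0}, {"fingers": 2, "x": 0, "y": 0, "z": -11, "wx": 0, "wy": 0, "wz": 0}, {"fingers": 2, "x": 4, "y": 2, "z": -11, "wx": 0, "wy": 0, "wz": 0}, {"fingers": 2, "x": 8, "y": 4, "z": -11, "wx": 0, "wy": 0, "wz": 0}, {"fingers": 2, "x": 12, "y": 6, "z": -11, "wx": 0, "wy": 0, "wz": 0}, {"fingers": 2, "x": 15.5, "y": 7.6, "z": -11, "wx": 0, "wy": 0, "wz": 0}, {"fingers": 2, "x": 15.5, "y": 7.6, "z": -11, "wx": 0, "wy": 0, "wz": 0}])

```text
time_s: 31.65
ee_pos: [589.8, -219.0, 159.7]
ee_rot: [180.0, -0.1, -6.2]
force: [-0.4, 0.1, -2.3]
gripper_width: 25.4
```

Run:
```python
from h import *
s=monitor.state();print(s['force'],s['gripper_width']);gorel(0,-240,54.5)
```

```text
[-0.42787108  0.13749734 -2.31936056] 25.360317660582066
rel [-0.36 -0.24 10.52] w [ 0.  -0.1 -0.1]
```

Emit:
apply_moves(plan=[{"fingers": 2, "x": -0.2, "y": -0.2, "z": 3, "wx": 0, "wy": 0, "wz": 0}, {"fingers": 2, "x": -0.35, "y": -0.2, "z": 6, "wx": 0, "wy": 0, "wz": 0}, {"fingers": 2, "x": -0.35, "y": -0.2, "z": 8.5, "wx": 0, "wy": 0, "wz": 0}, {"fingers": 2, "x": -0.35, "y": -0.2, "z": 10, "wx": 0, "wy": 0, "wz": 0}, {"fingers": 2, "x": -0.35, "y": -0.2, "z": 10.5, "wx": 0, "wy": 0, "wz": 0}, {"fingers": 2, "x": -0.35, "y": -0.2, "z": 10.5, "wx": 0, "wy": 0, "wz": 0}, {"fingers": 2, "x": -0.35, "y": -0.2, "z": 10.5, "wx": 0, "wy": 0, "wz": 0}])

```text
time_s: 32.35
ee_pos: [587.1, -216.8, 55.6]
ee_rot: [179.9, -0.1, -6.2]
force: [0.1, -0.6, -1.7]
gripper_width: 25.6
```

Run:
```python
from h import *
s=monitor.state();print(s['force'],s['gripper_width']);gorel(0,-100,55);gorel(0,-42,55)
```

```text
[ 0.10517473 -0.57913451 -1.69484844] 25.64869537693886
rel [ -0.07 -14.04   0.04] w [ 0.1 -0.1 -0.1]
rel [ -0.08 -19.84   0.04] w [ 0.1 -0.1 -0.1]
```

Emit:
apply_moves(plan=[{"fingers": 2, "x": -0.05, "y": -1, "z": 0.1, "wx": 0, "wy": 0, "wz": -0.1}, {"fingers": 2, "x": -0.07, "y": -3, "z": 0.1, "wx": 0, "wy": 0, "wz": -0.1}, {"fingers": 2, "x": -0.07, "y": -5, "z": 0.1, "wx": 0, "wy": 0, "wz": -0.1}, {"fingers": 2, "x": -0.07, "y": -7, "z": 0.1, "wx": 0, "wy": 0, "wz": -0.1}, {"fingers": 2, "x": -0.07, "y": -9, "z": 0.1, "wx": 0, "wy": 0, "wz": -0.1}, {"fingers": 2, "x": -0.07, "y": -11, "z": 0.1, "wx": 0, "wy": 0, "wz": -0.1}, {"fingers": 2, "x": -0.07, "y": -13, "z": 0.1, "wx": 0, "wy": 0, "wz": -0.1}, {"fingers": 2, "x": -0.07, "y": -14, "z": 0.1, "wx": 0, "wy": 0, "wz": -0.1}])

```text
time_s: 33.15
ee_pos: [602.0, -75.4, 55.4]
ee_rot: [180.0, -0.2, -6.1]
force: [-0.6, -0.2, -1.9]
gripper_width: 25.5
```

Run:
```python
from h import *
s=monitor.state();print(inrk(s['ee_pos']),s['force'],s['gripper_width']);gorel(0,-42,54.5)
```

```text
[  0.23716229 -98.25723164] [-0.6126999  -0.20366749 -1.86061344] 25.48851045340388
rel [-0.01 -5.63  0.09] w [ 0.  -0.2  0.1]
```

Emit:
apply_moves(plan=[{"fingers": 2, "x": 0, "y": -1.5, "z": 0.1, "wx": 0, "wy": -0.2, "wz": 0}, {"fingers": 2, "x": 0, "y": -3, "z": 0.1, "wx": 0, "wy": -0.2, "wz": 0}, {"fingers": 2, "x": 0, "y": -4.5, "z": 0.1, "wx": 0, "wy": -0.2, "wz": 0}, {"fingers": 2, "x": 0, "y": -5.6, "z": 0.1, "wx": 0, "wy": -0.2, "wz": 0}, {"fingers": 2, "x": 0, "y": -5.6, "z": 0.1, "wx": 0, "wy": -0.2, "wz": 0}, {"fingers": 2, "x": 0, "y": -5.6, "z": 0.1, "wx": 0, "wy": -0.2, "wz": 0}, {"fingers": 2, "x": 0, "y": -5.6, "z": 0.1, "wx": 0, "wy": -0.2, "wz": 0}])

```text
time_s: 33.85
ee_pos: [607.8, -20.3, 54.3]
ee_rot: [180.0, -0.0, -6.1]
force: [0.3, -0.3, -2.4]
gripper_width: 25.6
```

Run:
```python
from h import *
s=monitor.state();print(inrk(s['ee_pos']),s['force'],s['gripper_width']);gorel(0,-42,51.5)
```

```text
[  0.13139087 -42.8066096 ] [ 0.26453357 -0.25341002 -2.39275161] 25.61343388703353
rel [-0.01 -0.08  0.28] w [ 0.  -0.   0.1]
```

Emit:
apply_moves(plan=[{"fingers": 2, "x": 0, "y": -0.1, "z": 0.1, "wx": 0, "wy": 0, "wz": 0}, {"fingers": 2, "x": 0, "y": -0.1, "z": 0.2, "wx": 0, "wy": 0, "wz": 0}, {"fingers": 2, "x": 0, "y": -0.1, "z": 0.3, "wx": 0, "wy": 0, "wz": 0}, {"fingers": 2, "x": 0, "y": -0.1, "z": 0.3, "wx": 0, "wy": 0, "wz": 0}])

```text
time_s: 34.25
ee_pos: [607.9, -19.6, 51.6]
ee_rot: [179.9, -0.0, -6.1]
force: [-0.5, -1.5, 0.2]
gripper_width: 25.4
```

Touching; release and move to view the white one.

Emit:
apply_moves(plan=[{"fingers": 5, "x": 0, "y": 0, "z": 0, "wx": 0, "wy": 0, "wz": 0}, {"fingers": 5, "x": 0, "y": 0, "z": 0, "wx": 0, "wy": 0, "wz": 0}, {"fingers": 5, "x": 0, "y": 0, "z": 0, "wx": 0, "wy": 0, "wz": 0}, {"fingers": 5, "x": 0, "y": 0, "z": 0, "wx": 0, "wy": 0, "wz": 0}, {"fingers": 6, "x": 0, "y": 0, "z": -4, "wx": 0, "wy": 0, "wz": 0}, {"fingers": 9, "x": 0, "y": 0, "z": -8, "wx": 0, "wy": 0, "wz": 0}, {"fingers": 9, "x": 0, "y": 0, "z": -13, "wx": 0, "wy": 0, "wz": 0}, {"fingers": 9, "x": 0, "y": 0, "z": -14, "wx": 0, "wy": 0, "wz": 0}])

```text
time_s: 35.05
ee_pos: [611.1, -19.5, 198.2]
ee_rot: [180.0, -0.7, -6.1]
force: [0.8, 0.1, 0.2]
gripper_width: 79.3
```

Run:
```python
from h import *
rel([450,-330,190],YAW)
```

```text
rel [-12.74  32.58   0.67] w [ 0.  -0.7  0.1]
```

Emit:
apply_moves(plan=[{"fingers": 9, "x": -1.8, "y": 4.6, "z": 0.5, "wx": 0, "wy": -0.7, "wz": 0.1}, {"fingers": 9, "x": -3.6, "y": 9.2, "z": 0.7, "wx": 0, "wy": -0.7, "wz": 0.1}, {"fingers": 9, "x": -5.4, "y": 13.8, "z": 0.7, "wx": 0, "wy": -0.7, "wz": 0.1}, {"fingers": 9, "x": -7.2, "y": 18.4, "z": 0.7, "wx": 0, "wy": -0.7, "wz": 0.1}, {"fingers": 9, "x": -9, "y": 23, "z": 0.7, "wx": 0, "wy": -0.7, "wz": 0.1}, {"fingers": 9, "x": -10.8, "y": 27.6, "z": 0.7, "wx": 0, "wy": -0.7, "wz": 0.1}, {"fingers": 9, "x": -12.7, "y": 32.5, "z": 0.7, "wx": 0, "wy": -0.7, "wz": 0.1}, {"fingers": 9, "x": -12.7, "y": 32.5, "z": 0.7, "wx": 0, "wy": -0.7, "wz": 0.1}])

```text
time_s: 35.85
ee_pos: [447.7, -333.7, 189.0]
ee_rot: [179.9, 0.1, -6.5]
force: [-0.8, 0.8, 0.5]
gripper_width: 90.1
```

```bash
python3 look.py w6
python3 - <<'E'
from h import *
im=cv2.imread('pics/w6.png');cv2.imwrite('pics/w6c.png',cv2.resize(im[0:220,190:490],None,fx=2.6,fy=2.6,interpolation=cv2.INTER_CUBIC))
im=cams.grab_frame('top');save('t8',cv2.resize(im[110:260,200:400],None,fx=4,fy=4))
E
```

```text
35.85 [ 447.7 -333.7  189. ] [ 1.7988e+02  7.0000e-02 -6.5200e+00]
```

View pics/w6c.png

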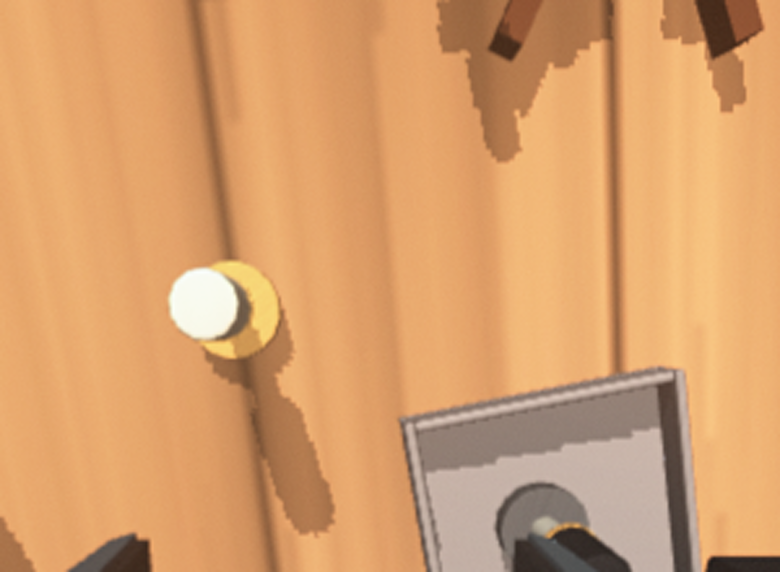

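View pics/t8.png

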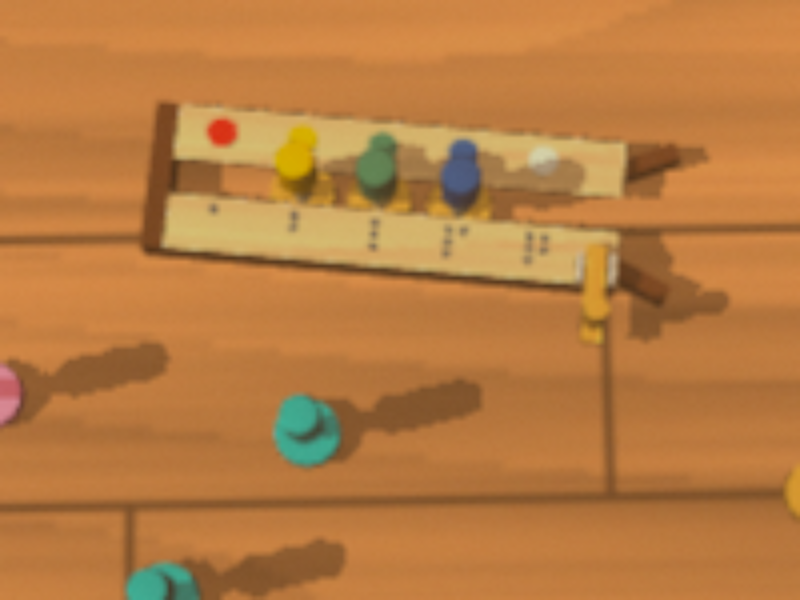

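Run:
```python
from h import *
import pickle
C=pickle.load(open('pics/w6.pkl','rb'));f=lambda a,b:(190+a/2.6-.3,b/2.6-.3)
g=onz(C,*f(204.5,304),92);print(g); 
print('die c', onz(C,*f(236,309),14))
C=cam('top');print(inrk(onz(C,200+461/4-.4,110+177/4-.4,92)))
rel([g[0],g[1],190],YAW)
```

```text
[ 410.3370432  -252.87865388   92.        ]
die c [ 411.5397717  -252.59019272   14.        ]
[ -3.65169683 -42.92179961]
rel [-4.76 -7.22 -0.09] w [-0.   0.  -0.2]
```

Emit:
apply_moves(plan=[{"fingers": 9, "x": -2.4, "y": -3.6, "z": 0, "wx": 0, "wy": 0, "wz": -0.2}, {"fingers": 9, "x": -4.7, "y": -7.1, "z": 0, "wx": 0, "wy": 0, "wz": -0.2}, {"fingers": 9, "x": -4.7, "y": -7.2, "z": 2, "wx": 0, "wy": 0, "wz": -0.2}, {"fingers": 9, "x": -4.7, "y": -7.2, "z": 5, "wx": 0, "wy": 0, "wz": -0.2}, {"fingers": 9, "x": -4.7, "y": -7.2, "z": 8, "wx": 0, "wy": 0, "wz": -0.2}, {"fingers": 9, "x": -4.7, "y": -7.2, "z": 11, "wx": 0, "wy": 0, "wz": -0.2}, {"fingers": 9, "x": -4.7, "y": -7.2, "z": 13.3, "wx": 0, "wy": 0, "wz": -0.2}, {"fingers": 9, "x": -4.7, "y": -7.2, "z": 13.5, "wx": 0, "wy": 0, "wz": -0.2}])

```text
time_s: 36.75
ee_pos: [409.5, -250.2, 51.6]
ee_rot: [-179.8, 0.4, -6.0]
force: [-1.0, 0.6, 0.3]
gripper_width: 89.6
```

Run:
```python
from h import *
rel([410.8,-252.7,52],-6.15)
```

```text
rel [ 0.15  0.23 -0.05] w [-0.2  0.4  0.1]
```

Emit:
apply_moves(plan=[{"fingers": 2, "x": 0.15, "y": 0.23, "z": 0, "wx": -0.2, "wy": 0.4, "wz": 0.1}, {"fingers": 2, "x": 0.15, "y": 0.23, "z": 0, "wx": -0.2, "wy": 0.4, "wz": 0.1}, {"fingers": 2, "x": 0.15, "y": 0.23, "z": 0, "wx": -0.2, "wy": 0.4, "wz": 0.1}, {"fingers": 2, "x": 0.15, "y": 0.23, "z": 0, "wx": -0.2, "wy": 0.4, "wz": 0.1}, {"fingers": 2, "x": 0.15, "y": 0.23, "z": 0, "wx": -0.2, "wy": 0.4, "wz": 0.1}, {"fingers": 2, "x": 0.15, "y": 0.23, "z": 0, "wx": -0.2, "wy": 0.4, "wz": 0.1}, {"fingers": 2, "x": 0.15, "y": 0.23, "z": 0, "wx": -0.2, "wy": 0.4, "wz": 0.1}, {"fingers": 2, "x": 0.15, "y": 0.23, "z": 0, "wx": -0.2, "wy": 0.4, "wz": 0.1}], newtons=25)

```text
time_s: 37.55
ee_pos: [410.7, -252.7, 51.6]
ee_rot: [-180.0, -0.0, -6.1]
force: [-0.3, 1.6, -0.2]
gripper_width: 29.1
```

Emit:
apply_moves(plan=[{"fingers": 2, "x": 0, "y": 0, "z": 0, "wx": 0, "wy": 0, "wz": 0}, {"fingers": 2, "x": 0, "y": 0, "z": 0, "wx": 0, "wy": 0, "wz": 0}, {"fingers": 2, "x": 0, "y": 0, "z": 0, "wx": 0, "wy": 0, "wz": 0}, {"fingers": 2, "x": 0, "y": 0, "z": 0, "wx": 0, "wy": 0, "wz": 0}])

```text
time_s: 37.95
ee_pos: [410.6, -252.7, 51.5]
ee_rot: [-180.0, -0.0, -6.1]
force: [-0.1, 0.2, -0.4]
gripper_width: 25.7
```

Run:
```python
from h import *
s=monitor.state();print(s['ee_pos'],s['ee_rot'],s['force'],s['gripper_width'])
gorel(0,-240,160)
```

```text
[ 410.60675865 -252.67619699   51.52009931] [-1.79960070e+02 -2.36830670e-02 -6.13033538e+00] [-0.11805968  0.17621909 -0.41765148] 25.743348466844136
rel [ 17.11  -5.5  -10.84] w [-0. -0.  0.]
```

Emit:
apply_moves(plan=[{"fingers": 2, "x": 0, "y": 0, "z": -4, "wx": 0, "wy": 0, "wz": 0}, {"fingers": 2, "x": 0, "y": 0, "z": -8, "wx": 0, "wy": 0, "wz": 0}, {"fingers": 2, "x": 0, "y": 0, "z": -11, "wx": 0, "wy": 0, "wz": 0}, {"fingers": 2, "x": 4.5, "y": -1.5, "z": -11, "wx": 0, "wy": 0, "wz": 0}, {"fingers": 2, "x": 9, "y": -3, "z": -11, "wx": 0, "wy": 0, "wz": 0}, {"fingers": 2, "x": 13, "y": -4.5, "z": -11, "wx": 0, "wy": 0, "wz": 0}, {"fingers": 2, "x": 17, "y": -5.5, "z": -11, "wx": 0, "wy": 0, "wz": 0}, {"fingers": 2, "x": 17, "y": -5.5, "z": -11, "wx": 0, "wy": 0, "wz": 0}])

```text
time_s: 38.75
ee_pos: [590.3, -215.0, 160.1]
ee_rot: [-179.9, -0.2, -6.0]
force: [-0.7, -1.0, -3.5]
gripper_width: 25.5
```

Run:
```python
from h import *
s=monitor.state();print(s['force'],s['gripper_width']);gorel(0,-240,54.5)
```

```text
[-0.69020146 -1.04999639 -3.48191354] 25.512974046225782
rel [-0.39  0.18 10.56] w [-0.1 -0.2  0.2]
```

Emit:
apply_moves(plan=[{"fingers": 2, "x": -0.2, "y": 0.2, "z": 3, "wx": 0, "wy": 0, "wz": 0.2}, {"fingers": 2, "x": -0.35, "y": 0.2, "z": 6, "wx": 0, "wy": 0, "wz": 0.2}, {"fingers": 2, "x": -0.35, "y": 0.2, "z": 8.5, "wx": 0, "wy": 0, "wz": 0.2}, {"fingers": 2, "x": -0.35, "y": 0.2, "z": 10, "wx": 0, "wy": 0, "wz": 0.2}, {"fingers": 2, "x": -0.35, "y": 0.2, "z": 10.5, "wx": 0, "wy": 0, "wz": 0.2}, {"fingers": 2, "x": -0.35, "y": 0.2, "z": 10.5, "wx": 0, "wy": 0, "wz": 0.2}, {"fingers": 2, "x": -0.35, "y": 0.2, "z": 10.5, "wx": 0, "wy": 0, "wz": 0.2}])

```text
time_s: 39.45
ee_pos: [587.3, -216.8, 55.9]
ee_rot: [-179.9, -0.3, -6.2]
force: [0.2, 0.2, -3.7]
gripper_width: 25.8
```

Run:
```python
from h import *
s=monitor.state();print(s['force'],s['gripper_width']);gorel(0,-96,54.5)
```

```text
[ 0.21143596  0.2029521  -3.66571029] 25.76256470604702
rel [ -0.09 -14.44   0.16] w [-0.1 -0.3 -0. ]
```

Emit:
apply_moves(plan=[{"fingers": 2, "x": -0.05, "y": -1, "z": 0.1, "wx": 0, "wy": -0.2, "wz": 0}, {"fingers": 2, "x": -0.09, "y": -3, "z": 0.1, "wx": 0, "wy": -0.2, "wz": 0}, {"fingers": 2, "x": -0.09, "y": -5, "z": 0.1, "wx": 0, "wy": -0.2, "wz": 0}, {"fingers": 2, "x": -0.09, "y": -7, "z": 0.1, "wx": 0, "wy": -0.2, "wz": 0}, {"fingers": 2, "x": -0.09, "y": -9, "z": 0.1, "wx": 0, "wy": -0.2, "wz": 0}, {"fingers": 2, "x": -0.09, "y": -11, "z": 0.1, "wx": 0, "wy": -0.2, "wz": 0}, {"fingers": 2, "x": -0.09, "y": -13, "z": 0.1, "wx": 0, "wy": -0.2, "wz": 0}, {"fingers": 2, "x": -0.09, "y": -14.2, "z": 0.1, "wx": 0, "wy": -0.2, "wz": 0}])

```text
time_s: 40.25
ee_pos: [602.2, -73.6, 56.1]
ee_rot: [-179.9, -0.2, -6.1]
force: [-0.5, 0.9, -3.4]
gripper_width: 25.5
```

Emit:
apply_moves(plan=[{"fingers": 2, "x": 0, "y": 0, "z": 0, "wx": 0, "wy": 0, "wz": 0}, {"fingers": 2, "x": 0, "y": 0, "z": 0, "wx": 0, "wy": 0, "wz": 0}])

```text
time_s: 40.45
ee_pos: [602.5, -73.5, 56.6]
ee_rot: [-179.9, -0.2, -6.1]
force: [-0.5, -0.6, -3.3]
gripper_width: 25.3
```

Run:
```python
from h import *
s=monitor.state();print(inrk(s['ee_pos']),s['force'],s['gripper_width']);gorel(0,-96,51.5)
```

```text
[  0.54271673 -96.31289448] [-0.48318139 -0.64007437 -3.28502075] 25.34909266672606
rel [-0.06 -0.03  0.51] w [-0.1 -0.2  0.1]
```

Emit:
apply_moves(plan=[{"fingers": 2, "x": -0.06, "y": 0, "z": 0.15, "wx": 0, "wy": -0.2, "wz": 0}, {"fingers": 2, "x": -0.06, "y": 0, "z": 0.3, "wx": 0, "wy": -0.2, "wz": 0}, {"fingers": 2, "x": -0.06, "y": 0, "z": 0.45, "wx": 0, "wy": -0.2, "wz": 0}, {"fingers": 2, "x": -0.06, "y": 0, "z": 0.53, "wx": 0, "wy": -0.2, "wz": 0}, {"fingers": 2, "x": -0.06, "y": 0, "z": 0.53, "wx": 0, "wy": -0.2, "wz": 0}])

```text
time_s: 40.95
ee_pos: [601.9, -74.0, 51.7]
ee_rot: [-180.0, -0.0, -6.1]
force: [-1.2, -1.9, 2.5]
gripper_width: 25.8
```

Emit:
apply_moves(plan=[{"fingers": 5, "x": 0, "y": 0, "z": 0, "wx": 0, "wy": 0, "wz": 0}, {"fingers": 5, "x": 0, "y": 0, "z": 0, "wx": 0, "wy": 0, "wz": 0}, {"fingers": 5, "x": 0, "y": 0, "z": 0, "wx": 0, "wy": 0, "wz": 0}, {"fingers": 5, "x": 0, "y": 0, "z": 0, "wx": 0, "wy": 0, "wz": 0}, {"fingers": 5, "x": 0, "y": 0, "z": -4, "wx": 0, "wy": 0, "wz": 0}, {"fingers": 6, "x": 0, "y": 0, "z": -8, "wx": 0, "wy": 0, "wz": 0}, {"fingers": 6, "x": 0, "y": 0, "z": -13, "wx": 0, "wy": 0, "wz": 0}, {"fingers": 6, "x": 0, "y": 0, "z": -14, "wx": 0, "wy": 0, "wz": 0}])

```text
time_s: 41.75
ee_pos: [605.1, -74.4, 198.2]
ee_rot: [-180.0, -0.7, -6.1]
force: [0.6, 0.1, 0.6]
gripper_width: 60.0
```

Run:
```python
from h import *
gorel(-30,-240,190)
```

```text
rel [-3.35 14.3   0.78] w [-0.  -0.7  0.1]
```

Check the placements before closing.

Emit:
apply_moves(plan=[{"fingers": 6, "x": -1, "y": 4.5, "z": 0.7, "wx": 0, "wy": -0.7, "wz": 0}, {"fingers": 6, "x": -2, "y": 9, "z": 0.7, "wx": 0, "wy": -0.7, "wz": 0}, {"fingers": 6, "x": -3.3, "y": 14.3, "z": 0.7, "wx": 0, "wy": -0.7, "wz": 0}, {"fingers": 6, "x": -3.3, "y": 14.3, "z": 0.7, "wx": 0, "wy": -0.7, "wz": 0}, {"fingers": 6, "x": -3.3, "y": 14.3, "z": 0.7, "wx": 0, "wy": -0.7, "wz": 0}])

```text
time_s: 42.25
ee_pos: [556.6, -214.1, 190.2]
ee_rot: [-179.9, 0.0, -6.2]
force: [-0.7, 0.5, 0.6]
gripper_width: 60.1
```

```bash
python3 look.py w7
python3 - <<'E'
from h import *
im=cv2.imread('pics/w7.png');cv2.imwrite('pics/w7c.png',cv2.resize(im[0:220,190:490],None,fx=2.6,fy=2.6,interpolation=cv2.INTER_CUBIC))
im=cams.grab_frame('top');save('t9',cv2.resize(im[110:260,200:400],None,fx=4,fy=4))
E
```

```text
42.25 [ 556.6 -214.1  190.2] [-1.7995e+02  5.0000e-02 -6.2200e+00]
```

View pics/w7c.png

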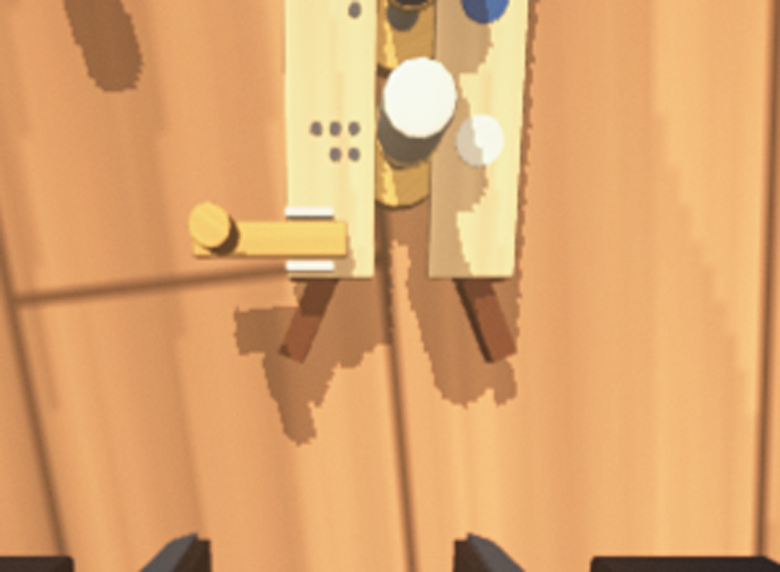

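View pics/t9.png

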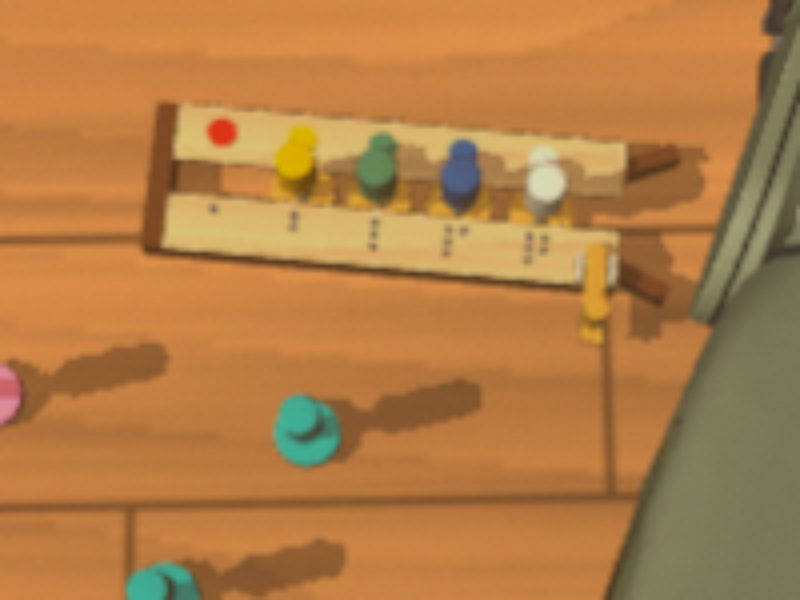

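Run:
```python
from h import *
import pickle
C=pickle.load(open('pics/w7.pkl','rb'));f=lambda a,b:(190+a/2.6-.3,b/2.6-.3)
print('white',inrk(onz(C,*f(420,97),92)),'disc',inrk(onz(C,*f(480,140),28)),'knob',inrk(onz(C,*f(210,226),78)))
gorel(-76,-136,110);gorel(-76,-136,47)
```

```text
white [ -0.72418894 -97.41485715] disc [ 32.26492606 -95.51867835] knob [ -75.54888198 -136.29753247]
rel [ -4.64 -10.31   8.05] w [-0.1  0.   0.1]
rel [ -4.63 -10.3   14.35] w [-0.1  0.   0.1]
```

Emit:
apply_moves(plan=[{"fingers": 5, "x": -2, "y": -4.5, "z": 1, "wx": 0, "wy": 0, "wz": 0}, {"fingers": 5, "x": -4.2, "y": -9, "z": 2, "wx": 0, "wy": 0, "wz": 0}, {"fingers": 5, "x": -4.6, "y": -10.3, "z": 5, "wx": 0, "wy": 0, "wz": 0}, {"fingers": 5, "x": -4.6, "y": -10.3, "z": 7, "wx": 0, "wy": 0, "wz": 0}, {"fingers": 5, "x": -4.6, "y": -10.3, "z": 7, "wx": 0, "wy": 0, "wz": 0}])

```text
time_s: 42.85
ee_pos: [520.6, -102.2, 118.1]
ee_rot: [-179.9, 0.4, -5.8]
force: [-0.6, -0.6, 0.1]
gripper_width: 49.6
```

Run:
```python
from h import *
gorel(-75.7,-136,47)
```

```text
rel [0.25 0.26 7.11] w [-0.1  0.4  0.3]
```

Emit:
apply_moves(plan=[{"fingers": 5, "x": 0.25, "y": 0.26, "z": 1, "wx": 0, "wy": 0.4, "wz": 0.3}, {"fingers": 5, "x": 0.25, "y": 0.26, "z": 3, "wx": 0, "wy": 0.4, "wz": 0.3}, {"fingers": 5, "x": 0.25, "y": 0.26, "z": 5, "wx": 0, "wy": 0.4, "wz": 0.3}, {"fingers": 5, "x": 0.25, "y": 0.26, "z": 6.5, "wx": 0, "wy": 0.4, "wz": 0.3}, {"fingers": 5, "x": 0.25, "y": 0.26, "z": 7.1, "wx": 0, "wy": 0.4, "wz": 0.3}, {"fingers": 5, "x": 0.25, "y": 0.26, "z": 7.1, "wx": 0, "wy": 0.4, "wz": 0.3}, {"fingers": 1, "x": 0.25, "y": 0.26, "z": 7.1, "wx": 0, "wy": 0.4, "wz": 0.3}, {"fingers": 1, "x": 0.25, "y": 0.26, "z": 7.1, "wx": 0, "wy": 0.4, "wz": 0.3}], newtons=15)

```text
time_s: 43.65
ee_pos: [523.4, -104.9, 48.1]
ee_rot: [-179.9, -0.2, -6.1]
force: [0.2, -0.2, 0.3]
gripper_width: 36.9
```

Emit:
apply_moves(plan=[{"fingers": 1, "x": 0, "y": 0, "z": 0, "wx": 0, "wy": 0, "wz": 0}, {"fingers": 1, "x": 0, "y": 0, "z": 0, "wx": 0, "wy": 0, "wz": 0}, {"fingers": 1, "x": 0, "y": 0, "z": 0, "wx": 0, "wy": 0, "wz": 0}, {"fingers": 1, "x": 0, "y": 0, "z": 0, "wx": 0, "wy": 0, "wz": 0}, {"fingers": 1, "x": 0, "y": 0, "z": 0, "wx": 0, "wy": 0, "wz": 0}])

```text
time_s: 44.15
ee_pos: [523.4, -105.0, 48.5]
ee_rot: [-179.9, -0.2, -6.1]
force: [-0.4, 0.0, 4.1]
gripper_width: 15.4
```

Run:
```python
from h import *
s=monitor.state();print(inrk(s['ee_pos']),s['force']);gorel(-34,-136,47)
```

```text
[ -74.74655231 -136.06342147] [-0.35979365  0.03127223  4.13736847]
rel [ 4.07 -0.01  0.16] w [-0.1 -0.2  0. ]
```

Emit:
apply_moves(plan=[{"fingers": 1, "x": 0.7, "y": 0, "z": 0, "wx": 0, "wy": 0, "wz": 0}, {"fingers": 1, "x": 1.4, "y": 0, "z": 0, "wx": 0, "wy": 0, "wz": 0}, {"fingers": 1, "x": 2.1, "y": 0, "z": 0, "wx": 0, "wy": 0, "wz": 0}, {"fingers": 1, "x": 2.8, "y": 0, "z": 0, "wx": 0, "wy": 0, "wz": 0}, {"fingers": 1, "x": 3.5, "y": 0, "z": 0, "wx": 0, "wy": 0, "wz": 0}, {"fingers": 1, "x": 4, "y": 0, "z": 0, "wx": 0, "wy": 0, "wz": 0}, {"fingers": 1, "x": 4.2, "y": 0, "z": 0, "wx": 0, "wy": 0, "wz": 0}, {"fingers": 1, "x": 4.2, "y": 0, "z": 0, "wx": 0, "wy": 0, "wz": 0}])

```text
time_s: 44.95
ee_pos: [564.3, -109.4, 48.5]
ee_rot: [-179.9, -0.0, -6.1]
force: [-4.7, -0.3, 4.3]
gripper_width: 15.3
```

Run:
```python
from h import *
s=monitor.state();print(inrk(s['ee_pos']),s['force'])
```

```text
[ -33.57014913 -136.07089903] [-4.66312454 -0.30167938  4.28104673]
```

Emit:
apply_moves(plan=[{"fingers": 4, "x": 0, "y": 0, "z": 0, "wx": 0, "wy": 0, "wz": 0}, {"fingers": 4, "x": 0, "y": 0, "z": 0, "wx": 0, "wy": 0, "wz": 0}, {"fingers": 4, "x": 0, "y": 0, "z": 0, "wx": 0, "wy": 0, "wz": 0}, {"fingers": 4, "x": 0, "y": 0, "z": 0, "wx": 0, "wy": 0, "wz": 0}, {"fingers": 4, "x": 0, "y": 0, "z": -3, "wx": 0, "wy": 0, "wz": 0}, {"fingers": 4, "x": 0, "y": 0, "z": -8, "wx": 0, "wy": 0, "wz": 0}, {"fingers": 4, "x": 0, "y": 0, "z": -13, "wx": 0, "wy": 0, "wz": 0}, {"fingers": 4, "x": 0, "y": 0, "z": -15, "wx": 0, "wy": 0, "wz": 0}])

```text
time_s: 45.75
ee_pos: [566.6, -110.1, 203.9]
ee_rot: [-179.9, -0.5, -6.1]
force: [-0.0, 0.4, -0.5]
gripper_width: 39.6
```

Emit:
apply_moves(plan=[{"fingers": 4, "x": -1, "y": 4.5, "z": 0, "wx": 0, "wy": 0, "wz": 0}, {"fingers": 4, "x": -2, "y": 9, "z": 0, "wx": 0, "wy": 0, "wz": 0}, {"fingers": 4, "x": -4, "y": 13.5, "z": 0, "wx": 0, "wy": 0, "wz": 0}, {"fingers": 4, "x": -4, "y": 13.5, "z": 0, "wx": 0, "wy": 0, "wz": 0}, {"fingers": 4, "x": -4, "y": 13.5, "z": 0, "wx": 0, "wy": 0, "wz": 0}])

```text
time_s: 46.25
ee_pos: [512.1, -240.8, 203.4]
ee_rot: [-179.9, -0.6, -6.3]
force: [0.3, 0.3, 0.8]
gripper_width: 40.1
```

```bash
python3 look.py w8
python3 - <<'E'
from h import *
im=cv2.imread('pics/w8.png');cv2.imwrite('pics/w8c.png',cv2.resize(im[0:220,190:490],None,fx=2.6,fy=2.6,interpolation=cv2.INTER_CUBIC))
im=cams.grab_frame('top');save('t10',im)
im=cams.grab_frame('side');save('s10',cv2.resize(im[150:350,250:450],None,fx=3,fy=3))
E
```

```text
46.25 [ 512.1 -240.8  203.4] [-179.91   -0.57   -6.28]
```

View pics/w8c.png

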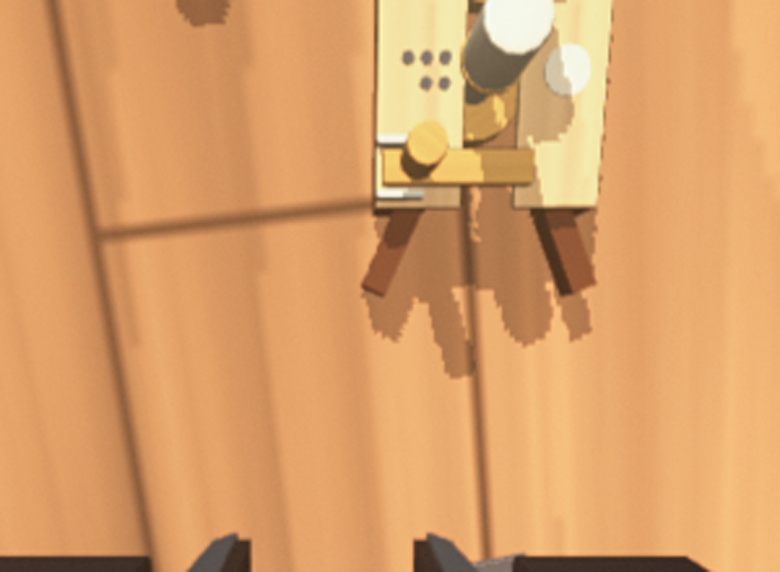

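View pics/t10.png

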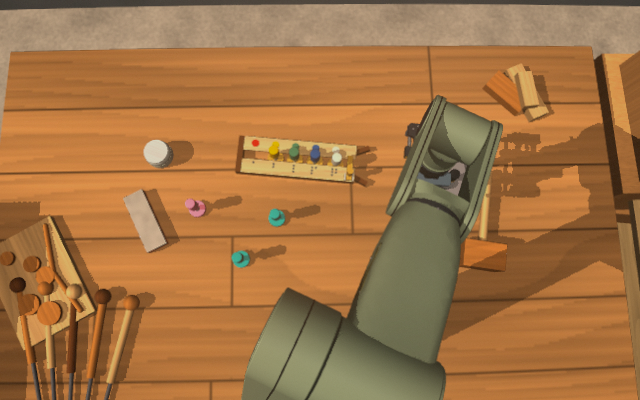

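View pics/s10.png

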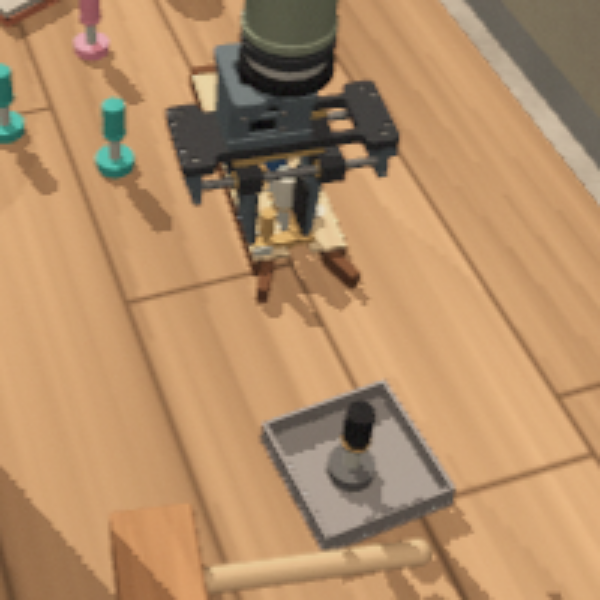

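Run:
```python
from h import *
import pickle
C=pickle.load(open('pics/w8.pkl','rb'));f=lambda a,b:(190+a/2.6-.3,b/2.6-.3)
print('knob',inrk(onz(C,*f(427,143),78)),'disc',inrk(onz(C,*f(568,69),28)))
T=cam('top');im=cams.grab_frame('top');
save('t11',cv2.resize(im[125:190,230:370],None,fx=5.5,fy=5.5))
for c in ['stamp_yellow','stamp_green','stamp_blue','stamp_white','stamp_red']:
    print(c,[(d['extent'],d['score']) for d in search_frame('top',c)[:3]])
```

```text
knob [ -34.5139414 -136.4236139] disc [ 32.32641881 -95.41578107]
stamp_yellow [([276.1, 154.6, 11.3, 18.4], 0.73), ([195.8, 210.2, 15.7, 18.9], 0.53), ([239.1, 257.0, 14.5, 18.3], 0.49)]
stamp_green [([275.9, 217.7, 17.8, 13.8], 0.64), ([294.1, 156.4, 12.9, 17.2], 0.55)]
stamp_blue [([315.5, 157.3, 20.2, 17.7], 0.72)]
stamp_white [([333.8, 160.1, 18.9, 14.1], 0.71)]
stamp_red [([301.1, 159.9, 132.7, 51.9], 0.26)]
```

View pics/t11.png

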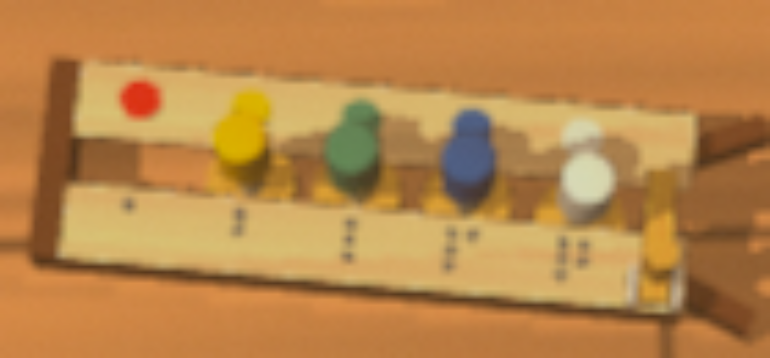

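Four stamps stand at their stations, the knob is at −34.5 mm (shut), and no red stamp exists. Handing in.

```bash
python3 -c "
from h import *
print(env.job_done(), monitor.state()['time_s'])"
```

```text
the job is handed in; nothing more can be done
the job is handed in; nothing more can be done
```

The job is handed in at about 46 s of the 210 s allowed. I slid the bolt open to its stop and drew the worn stamp out through the mouth into the tray. Yellow, green, blue and white then went in, in that order, to stations 2, 3, 4 and 5. I slid the bolt shut and moved the arm clear. No red stamp was on the bench, so station 1 stays empty; the pink and turquoise look-alikes were left where they stood.

My last checks:
- **Worn stamp:** it stands upright near the middle of the tray in the side view.
- **Coloured stamps:** all four stand upright. The wrist camera put white 1 to 2 mm from its station and yellow about 1 mm off along the lane, with up to about 6 mm sideways in a poorer reading of its edge. The top camera alone, which reads a few millimetres to one side, put yellow, green and blue 3 to 4 mm off. All are within the 10 mm allowed.
- **Bolt:** the knob was seen at rack x = -34.5 mm, against -34 mm for shut.
- **Whetstone, wax tin and mallet:** I never went near them. The whetstone and wax tin look unmoved; the arm partly covered the mallet in the last top view, and what showed of it there and in the side view looked unchanged.

None of the checks failed, and I saw no stamp knocked aside.

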